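Complete the ball-unit kit and show its tray to the code reader

ROBOT

A 6-joint arm with a two-finger parallel gripper is mounted at the origin on the work surface. World frame = base frame: x ahead of the robot, y to its left, z up, the work surface at z = 0. Lengths are in mm, angles in degrees, forces in N, time in s.
With the tool pointing down it reaches from about 350 to 850 mm from the base axis. Payload 8.1 kg.
Tool frame: the origin (TCP) lies midway between the tips of the shut fingers; the grasp point (between the pads) lies 19 mm behind it; z points along the fingers, y is the direction in which the jaws open and shut (so a half turn about z gives the same grasp; the last joint's range is limited). The gripper opens to 85 mm and grips with 20 to 120 N. Pads are 22 mm wide; open, the fingers measure 114 mm over their backs; the gripper's body (76 mm by 85 mm) begins 54 mm behind the grasp point. The pads swing forward as they close: fully open they stand 13 mm farther back than shut.
Start: joints at [68.847, 7.471, 85.268, -0, 87.261, -4.893], TCP at [167.981, 576.01, 231.292] pointing down, gripper open.
Joint ranges: [-169.43, 169.43], [-51.17, 129.36], [1.28, 143.12], [-76.62, 256.62], [0, 156.53], [-152.29, 152.29]. Speed limits (degrees/s): [136.94, 136.94, 159.86, 180, 180, 180].

INTERFACE

Orientations are given as [roll, pitch, yaw] about the fixed x, y, z axes, in that order (R = Rz(yaw) Ry(pitch) Rx(roll)).
In Python, from bench import r gives the robot as it stands.
- The arm moves only by the tool carry_out, never from a script. Its argument "increments" is a list of rows, each a list of 3 entries, a list of its own where there are three numbers: the shift along the tool's x, y, z in m, then the turn, a rotation vector about the tool's x, y, z in rad, then the closure, from 0 (fully open) to 1 (shut). A call has 1 to 12 rows; each row shifts and turns the pose as measured when the row begins, along the tool's axes as they then stand; what a row does not reach is not made up. A row lasts 1/10 s, in which the tool goes at most 50 mm and 8.59 degrees, less where a joint would pass 70% of its speed; a pose out of reach is approached as far as the arm can. A call with a gripper value outside its range is refused whole. The fingers move at their own pace and stop on an object; "newtons" is the grip in N (left out, the last holds). Time passes only in rows, so rows that do not move let the fingers close. It gives the time, the measured TCP pose, the force and the opening at its end, in the units of the state.
- r.sense(): the state, without advancing time (a new reading comes with each control period).
- r.snapshot(name): name is "side" or "top"; returns a dict with "image" (400x640x3 uint8, blue, green, red), "vertical_fov" (degrees; the focal length in pixels is half the picture's height over the tangent of half this angle, whatever the lens; pixels are square), "cx", "cy" (the principal point, pixels), "rvec" (rotation vector, rad) and "tvec" (3), from world to camera coordinates, as OpenCV has them. Camera axes: x right, y down, z forward; pixel columns grow to the right and rows downward; lengths in mm; the calibration is good to about 2 mm. A picture is of the moment at which its call begins. There is no depth.
- r.hand_in(): hands the job in, once; it reports no verdict.
The state is a dict: "time": time; "joint_pos": joint angles; "qd": joint speeds; "joint_efforts": joint torques, N m; "tool_pos": TCP position; "tcp_rot": TCP orientation; "ft_force": force on the tool from outside, world axes, zero at the start; "wrist_torque": the same for the moment, N m; "finger_gap": finger opening in mm.
Only numpy, scipy, OpenCV 4.12 (cv2) and the standard library are available. Lean on these libraries where they do the work, as an engineer would, in place of code of your own. Each camera call takes 0.05 s, during which the arm holds its last target.

TASK

Make up this spare ball unit for the conveyor: stack the spacer ring on the housing that already stands between the tray's four posts, then the hubbed top disc on the ring, both seated flat and let go. Then lift the tray by its bridge handle, carry it so that the loose steel ball never leaves its shallow pocket, and finish holding the tray still and level, centred about 8 cm above the glass of the code reader; the program ends while the gripper still holds it there. Leave the jar, the sole and the screwdriver where they are.

Things in the scene. Friction and masses are not known exactly. Their poses are not given: they have to be found in the camera images.
- tray: Loose black kit tray lying on the bench: flat plate 240 (x) x 110 (y) x 6 mm, about 0.4 kg (0.75 kg when loaded). Origin at the centre of its underside, x along its length, z up. Its +x end carries four slim steel stacking posts around tray_seat, its -x end the ball pocket, and a bridge handle stands across its middle.
- tray_handle (a point): Centre of the handle's grip bar: level aluminium bar 12 mm thick (tray x), 86 mm long (tray y), 16 mm tall; this point is over the tray's origin, 92 mm above its underside. Free beneath, between a 10 mm leg at each end. Pinch it from above at its middle, fingers closing along tray x; about 40 N holds the loaded tray level. Tray axes.
- tray_seat (a point): Middle of the housing's top face, where the spacer's underside centre belongs: 72 mm along tray +x from the origin, 22 mm above the tray's underside. Posts 8 mm thick, tapered tops 46 mm above the underside, stand 20 mm from it in both tray x and y (at the square's corners), leave 46 mm parts 1.5 mm play; fingers pass the 32 mm gaps, along tray x or y. Tray axes.
- tray_top (a point): Point 14 mm above tray_seat, 36 mm above the tray's underside: where the centre of the top disc's underside belongs. Axes as the tray's.
- tray_pocket (a point): Centre of the ball when in the middle of its pocket: 72 mm along tray -x from the origin, 18.5 mm above the tray's underside. The pocket is a ring, 40 mm inside, whose rim stands only 3 mm above the plate: the ball rolls out at about 40 degrees of tilt or at a hard jerk. Tray axes.
- housing: Dark steel round cup, 46 mm diameter, 16 mm tall, 0.11 kg, already standing between the four posts on the tray, open side up. Origin at the centre of its underside, z up.
- spacer: Loose white plastic ring, outer diameter 46 mm, hole 24 mm, 14 mm tall, 0.05 kg, lying flat on the bench. Origin at the centre of its underside, z up. It can be pinched across its outside.
- disc: Loose dark steel top disc: flange 46 mm diameter, 8 mm thick, with a solid round hub 22 mm diameter, 18 mm tall on top of it (26 mm tall in all), 0.09 kg, lying flange down on the bench. Origin at the centre of the flange's underside, z up. Pinch it by the hub.
- ball_center (a point): Centre of the loose steel ball, 25 mm diameter, 64 g, lying in the tray's pocket.
- reader_glass (a point): Centre of the upward-looking glass on top of the code reader, a grey box 110 x 110 x 36 mm fixed on the bench; this point lies on the glass, 36 mm above the bench. z up.
- glue_jar: Bystander: whitish jar with a white cap, 64 mm diameter, 65 mm tall, beyond the work. Origin at the centre of its underside.
- sole: Bystander: black and white shoe sole, about 240 x 90 x 40 mm, lying beyond the work. Origin at the underside near its middle, x along its length.
- screwdriver: Bystander: red-handled screwdriver, 160 mm long, lying across the bench between robot and work, along its own x. Origin at its underside.
Mind the look-alikes: they are no part of the job. Of the things that look like the part that bears ball_center, the smallest one is meant.

How it is judged (in metres and radians):
On the way, in this order (a step that is already met when the one before it is completed fails the run):
1. the spacer ring sits flat on the housing between the posts, let go (distance between spacer and tray_seat below 0.005 m and angle between the z axis of spacer and the z axis of tray, either way round below 0.09 rad and contact force between spacer and the fingers below 0.1 N), for 0.2 s.
2. the top disc sits flat on the spacer between the posts, let go (distance between spacer and tray_seat below 0.005 m and angle between the z axis of each of spacer, disc and the z axis of tray, either way round below 0.09 rad and distance between disc and tray_top below 0.0055 m and contact force between disc and the fingers below 0.1 N), for 0.2 s.
3. the tray is lifted clear of the bench with the stack and the ball on it (distance between spacer and tray_seat below 0.005 m and angle between the z axis of each of spacer, disc and the z axis of tray, either way round below 0.09 rad and distance between disc and tray_top below 0.0055 m and distance between ball_center and tray_pocket below 0.016 m and height (world z) of tray above 0.03 m), for 0.2 s.
At the end, for the whole second after the job is handed in: Tray at rest in the gripper, within 0.1 rad of level, handle within 30 mm of the glass centre, underside 50-115 mm above it; ball within 16 mm of the pocket centre; spacer and disc within 5 / 5.5 mm of their seats and 0.09 rad of square; housing still between the posts (horizontal distance between tray_handle and reader_glass below 0.03 m and z of tray in the frame of reader_glass between 0.05 and 0.115 m and angle between tray's own z axis and vertical below 0.1 rad and linear speed of tray below 0.03 m/s and angular speed of tray below 0.15 rad/s and contact force between tray and the fingers above 2 N and distance between ball_center and tray_pocket below 0.016 m and distance between housing and tray below 0.079 m and distance between spacer and tray_seat below 0.005 m and angle between the z axis of each of spacer, disc and the z axis of tray, either way round below 0.09 rad and distance between disc and tray_top below 0.0055 m); the arm keeps its last pose, push and grip.
It fails at once if the ball leaves its pocket (distance between ball_center and tray_pocket above 0.028 m).
It fails at once if the jar is pushed from its place (more than 30 mm) (distance of glue_jar from where it was at the start of the episode above 0.03 m).
It fails at once if the sole is pushed from its place (more than 30 mm) (distance of sole from where it was at the start of the episode above 0.03 m).
It fails at once if the screwdriver is pushed from its place (more than 30 mm) (distance of screwdriver from where it was at the start of the episode above 0.03 m).
It also fails if it takes over 70 s, if anything falls off the work surface, if the arm or the gripper's body presses on something with over 40 N, if the wrist force passes 120 N, or if a joint passes its speed limit or range.

## Working session

There is one attempt and no reset: what is moved stays moved. The work goes in short steps, Python scripts to look and compute and a tool call to move; the robot and the scene stay as the last step left them, time stands still between calls to the robot, and variables do not carry over. Pictures are saved under pics/ and viewed, and the job is handed in when it is done.

Besides the shell and the picture viewer there is one more tool, called after "Emit:" by a JSON object that holds its "op" and its "data", one argument or row to a line. carry_out: Moves the arm, as the interface text tells. Its arguments: {"type":"object","properties":{"increments":{"type":"array"},"newtons":{"type":"number"}},"required":["increments"]}

```bash
mkdir -p pics; ls; cat > h.py <<'E'
import numpy as np, cv2
from bench import r
def snap(name,fn=None):
    s=r.snapshot(name)
    np.savez('cam_'+name+'.npz',**{k:np.array(v) for k,v in s.items()})
    if fn: cv2.imwrite('pics/'+fn,s['image'])
    return s
def load(name):
    d=np.load('cam_'+name+'.npz'); return {k:d[k] for k in d.files}
def K(s):
    f=s['image'].shape[0]/2/np.tan(np.radians(float(s['vertical_fov']))/2)
    return np.array([[f,0,float(s['cx'])],[0,f,float(s['cy'])],[0,0,1]])
def proj(s,P):
    p,_=cv2.projectPoints(np.array(P,float).reshape(-1,1,3),np.array(s['rvec'],float),np.array(s['tvec'],float),K(s),None)
    return p.reshape(-1,2)
def back(s,uv,z):
    R,_=cv2.Rodrigues(np.array(s['rvec'],float)); t=np.array(s['tvec'],float).reshape(3)
    d=R.T@np.linalg.inv(K(s))@np.array([uv[0],uv[1],1.]); c=-R.T@t
    return c+d*(z-c[2])/d[2]
def crop(s,fn,x0,y0,x1,y1,k):
    cv2.imwrite('pics/'+fn,cv2.resize(s['image'][y0:y1,x0:x1],None,fx=k,fy=k,interpolation=cv2.INTER_CUBIC))
E
python3 - <<'E'
from h import *
print(r.sense())
for n in('side','top'):
    s=snap(n,n+'0.png'); print({k:v for k,v in s.items() if k!='image'})
    R,_=cv2.Rodrigues(np.array(s['rvec'],float)); print(-R.T@np.array(s['tvec']).reshape(3))
E
```

```text
pics
{'time': 0.0, 'joint_pos': array([ 6.88486202e+01,  7.51527257e+00,  8.53287965e+01,  1.27254685e-03,
        8.72604685e+01, -4.89415044e+00]), 'qd': array([ 0.05270952, -0.0742735 ,  0.02769549, -0.01027936,  0.04012943,
        0.03827827]), 'joint_efforts': array([ 9.15120690e-04, -5.69357371e+01, -5.00573552e+01, -2.15891455e-04,
        1.40571536e-02, -2.63373664e-05]), 'tool_pos': array([167.75706035, 575.51069823, 230.24733145]), 'tcp_rot': array([-1.79895952e+02, -1.01849853e-02,  1.63742699e+02]), 'ft_force': array([-0.68089239,  0.57913585, -0.1808484 ]), 'wrist_torque': array([ 0.00579409, -0.02091507,  0.01395512]), 'finger_gap': 85.63044418632983}
{'vertical_fov': 47.31496033986103, 'cx': 318.63842832732814, 'cy': 209.5100227885274, 'rvec': array([ 0.72881128, -2.68484961,  1.03347771]), 'tvec': array([511.64505356, 256.46505445, 901.57331858])}
[246.23815007 617.89335986 835.4423996 ]
{'vertical_fov': 46.88124415516658, 'cx': 319.461642677482, 'cy': 194.02510464438058, 'rvec': array([ 2.16011845, -2.15052146,  0.13966883]), 'tvec': array([-2.35925618e-01,  5.77258127e+02,  1.14087093e+03])}
[ 426.18581031    2.97957142 1205.4751176 ]
```

View pics/side0.png

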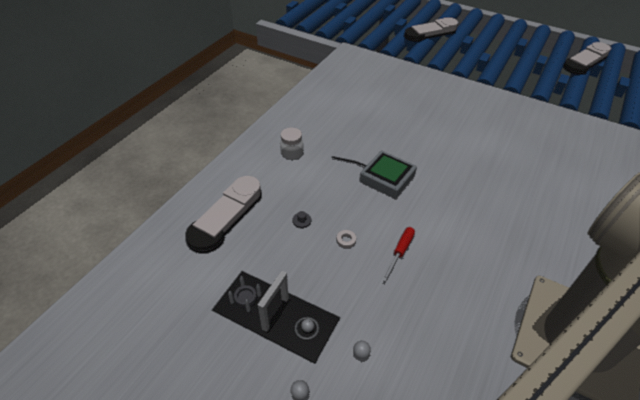

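View pics/top0.png

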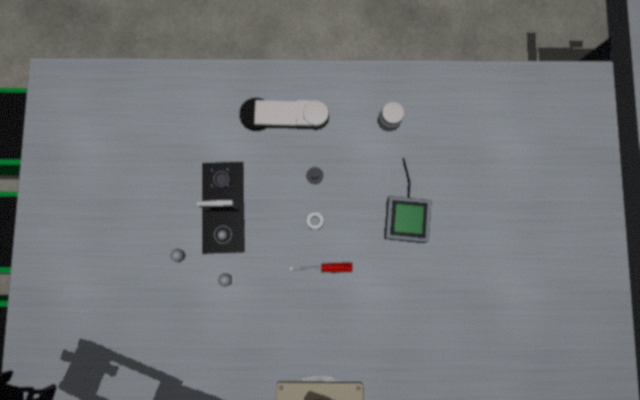

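```bash
python3 - <<'E'
from h import *
s=load('top')
crop(s,'t_tray.png',165,150,285,260,6)
crop(s,'t_mid.png',280,150,440,250,5)
s=load('side')
crop(s,'s_tray.png',200,260,350,370,5)
crop(s,'s_mid.png',280,140,430,255,5)
E
```

```text
(no output)
```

View pics/t_tray.png

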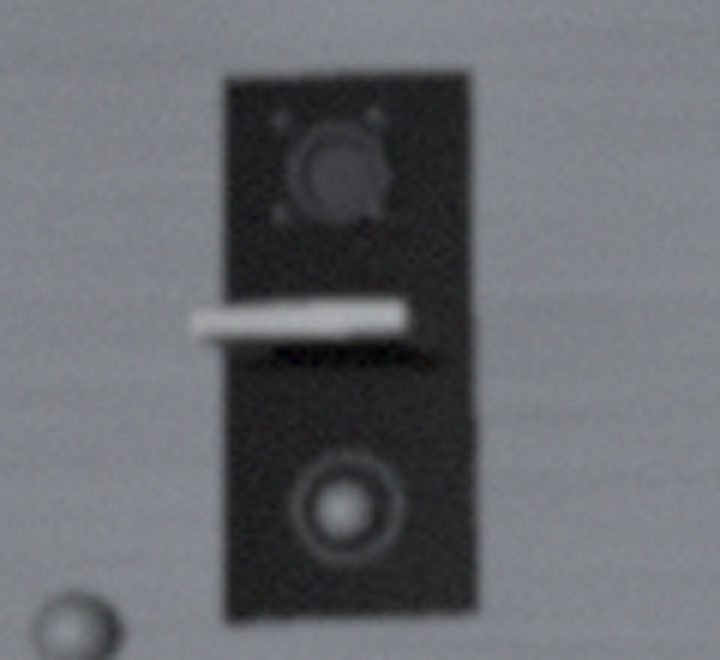

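View pics/t_mid.png

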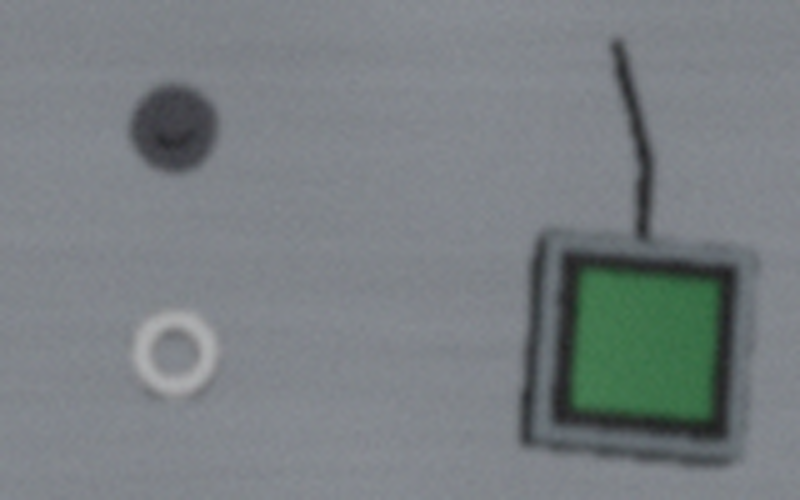

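View pics/s_tray.png

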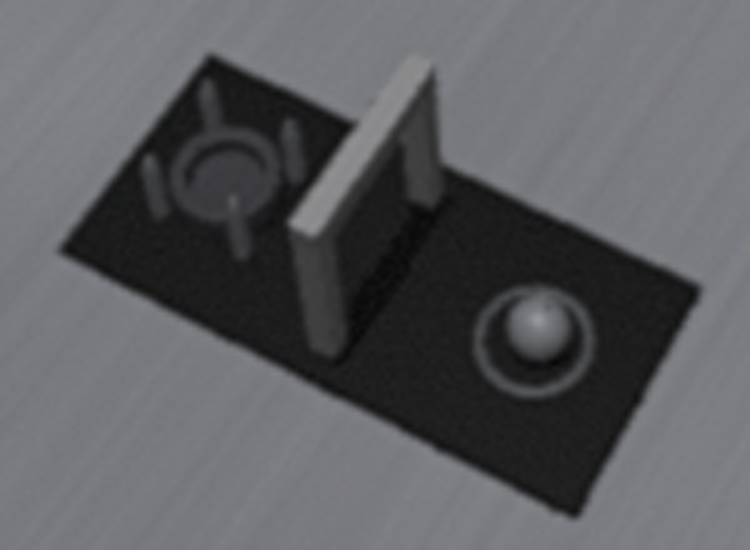

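View pics/s_mid.png

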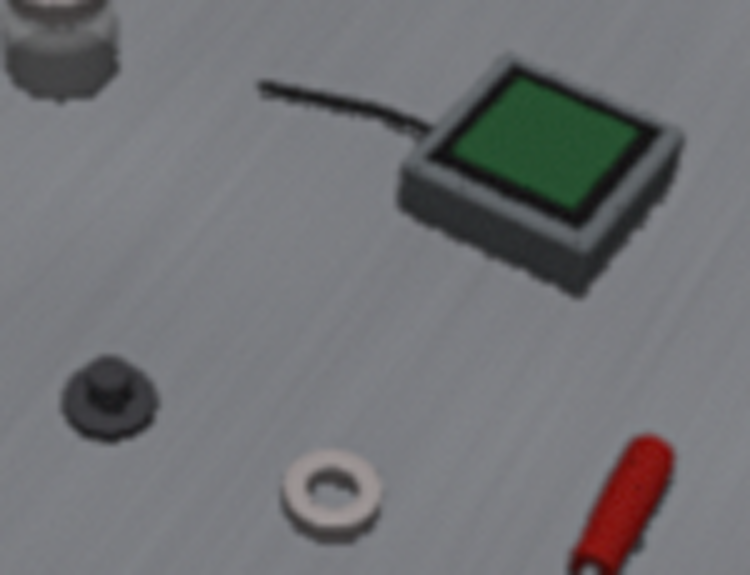

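```bash
cat > fit.py <<'E'
from h import *
from scipy.optimize import least_squares
T=load('top');S=load('side')
c=lambda pts,x0,y0,k:[(x0+(a+.5)/k-.5,y0+(b+.5)/k-.5) for a,b in pts]
loc=[(120,55,6),(120,-55,6),(-120,-55,6),(-120,55,6),(92,20,46),(92,-20,46),(52,20,46),(52,-20,46)]
tp=c([(226,78),(470,72),(478,610),(228,622),(283,117),(374,112),(280,213),(374,210)],165,150,6)
sp=c([(62,250),(210,55),(698,290),(577,518),(151,157),(208,84),(236,200),(290,122)],200,260,5)
def w(p):
    a=np.radians(p[2]);return [(p[0]+np.cos(a)*x-np.sin(a)*y,p[1]+np.sin(a)*x+np.cos(a)*y,z) for x,y,z in loc]
def fit(fs):
    return least_squares(lambda p:np.concatenate([(proj(s,w(p))-np.array(o)).ravel() for s,o in fs]),[600,230,0],x_scale=[10,10,1])
for fs in([(T,tp)],[(S,sp)],[(T,tp),(S,sp)]):
    q=fit(fs);print(q.x.round(2));print(q.fun.reshape(-1,2).round(1).tolist())
cm=lambda s,p,x0,y0,k,z:back(s,c([p],x0,y0,k)[0],z).round(1)
print('spacer T',cm(T,(176,353),280,150,5,14),'S',cm(S,(332,490),280,140,5,14))
print('disc T',cm(T,(174,128),280,150,5,8),'S flange',cm(S,(110,400),280,140,5,8),'S hub top',cm(S,(109,370),280,140,5,26))
print('reader T',[cm(T,p,280,150,5,36) for p in((578,266),(724,274),(712,423),(570,412))],'S',[cm(S,p,280,140,5,36) for p in((522,78),(640,131),(573,208),(452,148))])
print('ball T',cm(T,(344,508),165,150,6,18.5),'S',cm(S,(539,326),200,260,5,18.5))
E
python3 fit.py
```

```text
[547.27 254.49   2.39]
[[-0.7, -0.4], [0.3, -0.9], [0.4, 0.7], [-0.6, 0.3], [-0.3, 0.3], [0.2, 0.5], [0.3, -0.2], [0.4, -0.3]]
[543.5  256.93   2.07]
[[-1.1, -0.3], [0.1, -0.9], [1.5, -0.6], [-0.2, 0.4], [-0.0, 0.3], [-0.0, 0.1], [-0.3, 0.1], [0.0, 0.5]]
[545.13 255.8    2.17]
[[-1.0, 0.3], [-0.1, -0.1], [-0.3, 1.7], [-1.3, 1.1], [-0.7, 1.1], [-0.2, 1.4], [-0.2, 0.6], [-0.1, 0.5], [-1.4, -1.0], [-0.2, -1.5], [1.0, -1.5], [-0.6, -0.6], [-0.4, -0.4], [-0.4, -0.6], [-0.7, -0.6], [-0.3, -0.3]]
spacer T [512.   14.1  14. ] S [509.   17.4  14. ]
disc T [630.9  15.9   8. ] S flange [627.6  18.7   8. ] S hub top [629.5  16.   26. ]
reader T [array([ 555.7, -190.9,   36. ]), array([ 551.9, -265.3,   36. ]), array([ 476.1, -257.4,   36. ]), array([ 481.4, -185.7,   36. ])] S [array([ 544.9, -263.3,   36. ]), array([ 475.2, -257.1,   36. ]), array([ 482. , -187.1,   36. ]), array([ 553.1, -195.5,   36. ])]
ball T [474.5 252.1  18.5] S [471.1 252.   18.5]
```

```bash
cat > plan.py <<'E'
import sys
from h import *
from scipy.spatial.transform import Rotation as Ro
# usage: plan.py x y z yaw [step_mm]
x,y,z,yaw=map(float,sys.argv[1:5]); step=float(sys.argv[5]) if len(sys.argv)>5 else 45
st=r.sense(); P=np.array(st['tool_pos']); R=Ro.from_euler('xyz',st['tcp_rot'],degrees=True)
print('t',round(st['time'],2),P.round(1),np.round(st['tcp_rot'],2),'F',np.round(st['ft_force'],1),'gap',round(st['finger_gap'],1))
Rt=Ro.from_euler('xyz',[180,0,yaw],degrees=True); Pt=np.array([x,y,z])
rv=(R.inv()*Rt).as_rotvec(); n=int(max(np.ceil(np.linalg.norm(Pt-P)/step),np.ceil(np.linalg.norm(rv)/.145),1))
Q=P.copy();C=R
for i in range(n):
    d=C.inv().apply((Pt-Q)/(n-i))/1000; d=d.round(4)
    w=((C.inv()*Rt).as_rotvec()/(n-i)).round(3)
    print([d.tolist(),w.tolist()],end=',\n')
    Q=Q+C.apply(d)*1000; C=C*Ro.from_rotvec(w)
E
python3 plan.py 510.5 15.7 120 92.3
```

```text
t 0.1 [167.8 575.5 230.4] [-1.7990e+02 -1.0000e-02  1.6374e+02] F [ 0.3  0.8 -0.5] gap 85.3
[[-0.0324, -0.0294, 0.0074], [-0.0, 0.0, 0.083]],
[[-0.0347, -0.0266, 0.0074], [-0.0, 0.0, 0.083]],
[[-0.0368, -0.0237, 0.0074], [-0.0, 0.0, 0.083]],
[[-0.0386, -0.0205, 0.0074], [-0.0, 0.0, 0.083]],
[[-0.0402, -0.0173, 0.0074], [-0.0, 0.0, 0.083]],
[[-0.0415, -0.0139, 0.0074], [-0.0, 0.0, 0.083]],
[[-0.0425, -0.0104, 0.0074], [-0.0, 0.0, 0.083]],
[[-0.0432, -0.0068, 0.0074], [-0.0, 0.0, 0.083]],
[[-0.0436, -0.0032, 0.0074], [-0.0, 0.0, 0.083]],
[[-0.0438, 0.0004, 0.0074], [-0.0, 0.0, 0.083]],
[[-0.0436, 0.0041, 0.0074], [-0.0, 0.0, 0.083]],
[[-0.0431, 0.0076, 0.0074], [-0.0, 0.0, 0.083]],
[[-0.0423, 0.0112, 0.0074], [-0.0, 0.0, 0.084]],
[[-0.0412, 0.0147, 0.0074], [-0.0, 0.001, 0.083]],
[[-0.0398, 0.0181, 0.0074], [-0.001, 0.001, 0.084]],
```

Emit:
{"op": "carry_out", "data": {
  "increments": [
    [[-0.032, -0.029, 0], [0, 0, 0.083], 0],
    [[-0.035, -0.027, 0], [0, 0, 0.083], 0],
    [[-0.037, -0.024, 0], [0, 0, 0.083], 0],
    [[-0.039, -0.021, 0], [0, 0, 0.083], 0],
    [[-0.04, -0.017, 0], [0, 0, 0.083], 0],
    [[-0.041, -0.014, 0], [0, 0, 0.083], 0],
    [[-0.042, -0.01, 0], [0, 0, 0.083], 0],
    [[-0.043, -0.007, 0], [0, 0, 0.083], 0],
    [[-0.044, -0.003, 0], [0, 0, 0.083], 0],
    [[-0.044, 0, 0], [0, 0, 0.083], 0],
    [[-0.044, 0.004, 0], [0, 0, 0.083], 0],
    [[-0.043, 0.008, 0], [0, 0, 0.083], 0]
  ]
}}

```text
time: 1.3
tool_pos: [438.5, 108.5, 225.1]
tcp_rot: [-179.6, 0.3, 105.0]
ft_force: [1.3, 0.3, -0.7]
finger_gap: 85.3
```

```bash
python3 plan.py 510.5 15.7 80 92.3
```

```text
t 1.3 [438.5 108.5 225.1] [-179.58    0.3   105.01] F [ 1.3  0.3 -0.7] gap 85.3
[[-0.0215, 0.0093, 0.0291], [-0.001, 0.001, 0.044]],
[[-0.0211, 0.0102, 0.029], [-0.001, 0.001, 0.044]],
[[-0.0207, 0.0111, 0.029], [-0.002, 0.001, 0.045]],
[[-0.0202, 0.012, 0.0291], [-0.001, 0.002, 0.044]],
[[-0.0196, 0.0129, 0.029], [-0.002, 0.001, 0.045]],
```

Emit:
{"op": "carry_out", "data": {
  "increments": [
    [[-0.0215, 0.0093, 0.029], [-0.001, 0.001, 0.044], 0],
    [[-0.021, 0.01, 0.029], [-0.001, 0.001, 0.044], 0],
    [[-0.0205, 0.011, 0.029], [-0.002, 0.001, 0.045], 0],
    [[-0.02, 0.012, 0.029], [-0.001, 0.002, 0.044], 0],
    [[-0.0195, 0.013, 0.029], [-0.002, 0.001, 0.045], 0],
    [[0, 0, 0], [0, 0, 0], 0]
  ]
}}

```text
time: 1.9
tool_pos: [514.0, 6.0, 75.4]
tcp_rot: [179.8, -0.0, 91.1]
ft_force: [-0.6, 0.4, 0.2]
finger_gap: 85.1
```

```bash
python3 plan.py 510.5 15.7 60 92.3 10; python3 - <<'E'
from h import *
t=snap('top');crop(t,'t1.png',260,150,380,250,6)
s=snap('side');crop(s,'s1.png',280,140,430,255,5)
E
```

```text
t 1.9 [514.    6.   75.4] [179.82  -0.    91.12] F [-0.6  0.4  0.2] gap 85.1
[[0.0049, -0.0017, 0.0077], [0.002, -0.0, -0.01]],
[[0.0049, -0.0016, 0.0077], [0.001, -0.0, -0.011]],
```

View pics/t1.png

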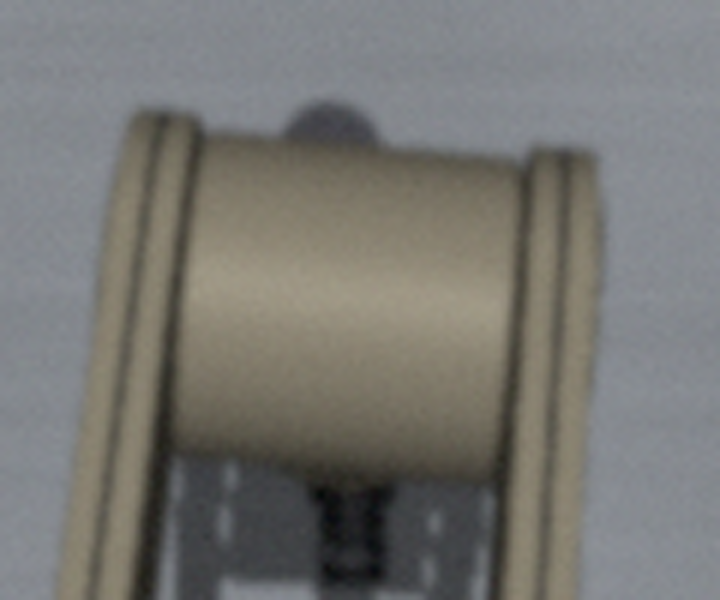

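View pics/s1.png

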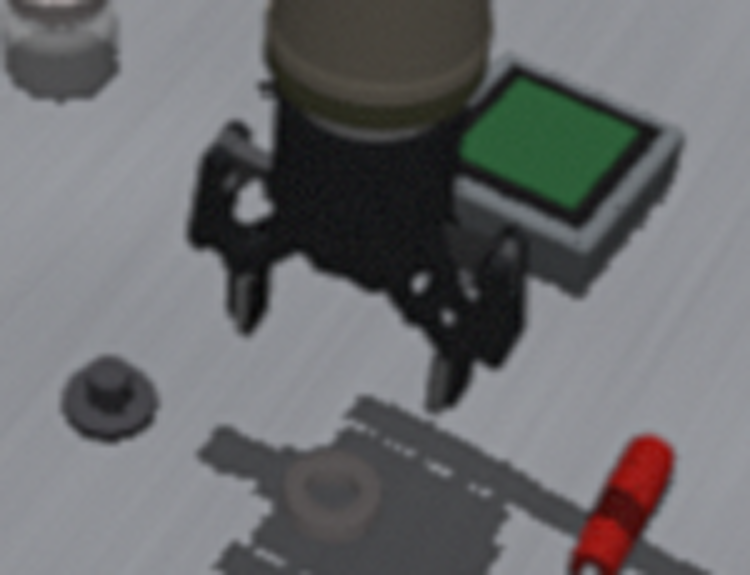

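```bash
python3 - <<'E'
from h import *
s=load('side')
f=lambda a,b:(280+(a+.5)/5-.5,140+(b+.5)/5-.5)
a=back(s,f(247,330),88.4);b=back(s,f(439,407),88.4);print(a,b,(a+b)/2)
E
```

```text
[559.77923551  11.00636495  88.4       ] [466.73942833   7.86877205  88.4       ] [513.25933192   9.4375685   88.4       ]
```

Emit:
{"op": "carry_out", "data": {
  "increments": [
    [[0.005, -0.0015, 0.012], [0.001, 0, -0.01], 0.2],
    [[0.0045, -0.0015, 0.012], [0.001, 0, -0.01], 0.2],
    [[0, 0, 0], [0, 0, 0], 0.2],
    [[0, 0, 0], [0, 0, 0], 0.2]
  ]
}}

```text
time: 2.4
tool_pos: [513.7, 20.4, 57.4]
tcp_rot: [179.3, -0.0, 92.8]
ft_force: [-0.5, -0.1, 0.1]
finger_gap: 68.4
```

```bash
python3 plan.py 510.5 15.7 20 92.3 8; python3 - <<'E'
from h import *
s=snap('side');crop(s,'s2.png',300,170,400,250,8)
E
```

```text
t 2.4 [513.7  20.4  57.4] [ 1.7934e+02 -1.0000e-02  9.2810e+01] F [-0.5 -0.1  0.1] gap 68.4
[[-0.0009, -0.0008, 0.0075], [0.002, -0.0, 0.002]],
[[-0.0009, -0.0007, 0.0075], [0.002, -0.0, 0.002]],
[[-0.0009, -0.0007, 0.0075], [0.003, -0.0, 0.002]],
[[-0.0009, -0.0007, 0.0074], [0.002, -0.0, 0.001]],
[[-0.0009, -0.0008, 0.0075], [0.003, -0.0, 0.002]],
```

View pics/s2.png

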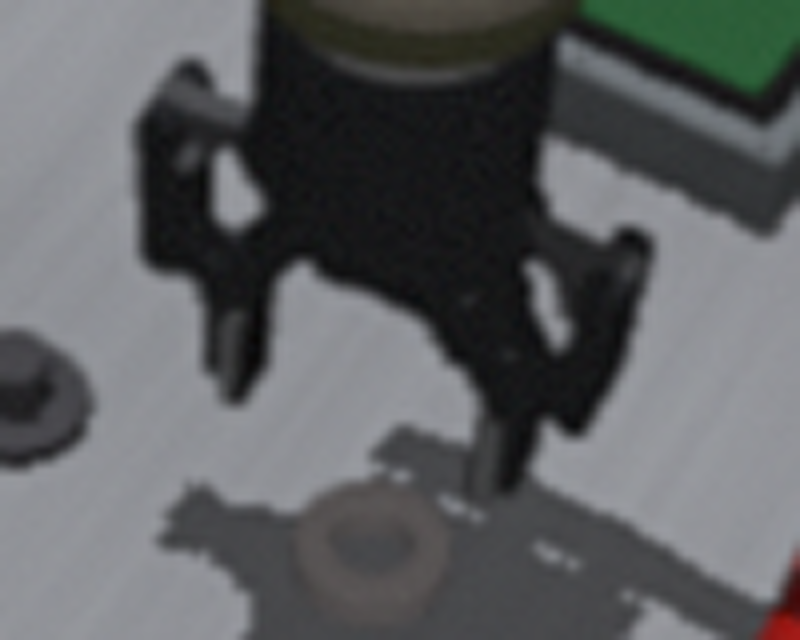

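Emit:
{"op": "carry_out", "data": {
  "increments": [
    [[-0.0025, -0.001, 0.012], [0.003, 0, 0.002], 0.2],
    [[-0.0025, -0.001, 0.012], [0.003, 0, 0.002], 0.2],
    [[0, 0, 0.01], [0.003, 0, 0], 0.2],
    [[0, 0, 0], [0, 0, 0], 0.2],
    [[0, 0, 0], [0, 0, 0], 0.2]
  ]
}}

```text
time: 2.95
tool_pos: [512.2, 14.8, 20.7]
tcp_rot: [179.9, -0.0, 92.6]
ft_force: [0.3, -0.5, 1.2]
finger_gap: 68.2
```

```bash
python3 plan.py 511 14.5 2 92.3 8; python3 - <<'E'
from h import *
s=snap('side');crop(s,'s3.png',300,170,400,250,8)
E
```

```text
t 2.95 [512.2  14.8  20.7] [ 1.7986e+02 -1.0000e-02  9.2560e+01] F [ 0.3 -0.5  1.2] gap 68.2
[[-0.0001, -0.0004, 0.0062], [0.001, -0.0, 0.002]],
[[-0.0001, -0.0004, 0.0063], [0.001, -0.0, 0.001]],
[[-0.0, -0.0005, 0.0062], [0.0, -0.0, 0.002]],
```

View pics/s3.png

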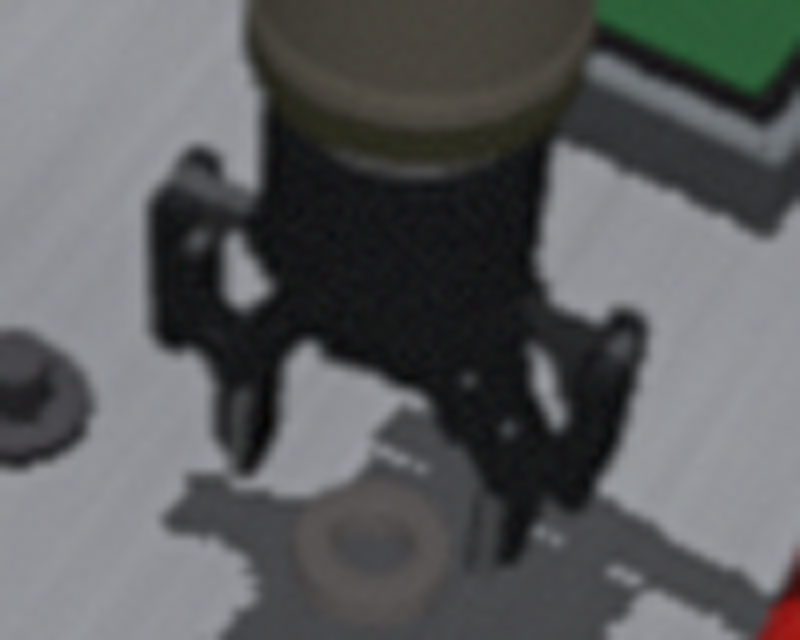

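```bash
python3 - <<'E'
from h import *
s=load('side')
f=lambda a,b:(300+(a+.5)/8-.5,170+(b+.5)/8-.5)
for z in (26,29):
  a=back(s,f(243,470),z);b=back(s,f(490,564),z);print(a,b,(a+b)/2)
print(back(s,f(373,540),14),back(s,f(373,545),14))
E
```

```text
[549.60840788  20.91980227  26.        ] [473.13400177  15.34840938  26.        ] [511.37120483  18.13410582  26.        ]
[548.48404032  23.13233854  29.        ] [472.29306787  17.58159466  29.        ] [510.3885541  20.3569666  29.       ]
[509.33574953  15.74759259  14.        ] [508.48349399  17.36585733  14.        ]
```

Emit:
{"op": "carry_out", "data": {
  "increments": [
    [[-0.001, -0.001, 0.008], [0, 0, 0.001], 0.2],
    [[0, -0.0005, 0.008], [0, 0, 0.001], 0.2],
    [[0, 0, 0.004], [0, 0, 0], 0.2],
    [[0, 0, 0], [0, 0, 0], 0.2],
    [[0, 0, 0], [0, 0, 0], 0.2]
  ]
}}

```text
time: 3.5
tool_pos: [510.9, 13.6, -0.7]
tcp_rot: [179.8, -0.0, 92.4]
ft_force: [0.2, 0.2, -0.2]
finger_gap: 68.0
```

```bash
python3 plan.py 510.5 13.3 1 92.3 8
```

```text
t 3.5 [510.9  13.6  -0.7] [179.83  -0.    92.43] F [ 0.2  0.2 -0.2] gap 68.0
[[-0.0003, -0.0004, -0.0017], [0.003, -0.0, 0.002]],
```

Emit:
{"op": "carry_out", "data": {
  "increments": [
    [[0, 0, -0.0015], [0, 0, 0], 0.3],
    [[0, 0, 0], [0, 0, 0], 0.4],
    [[0, 0, 0], [0, 0, 0], 0.5],
    [[0, 0, 0], [0, 0, 0], 0.6],
    [[0, 0, 0], [0, 0, 0], 0.6],
    [[0, 0, 0], [0, 0, 0], 0.6],
    [[0, 0, 0], [0, 0, 0], 0.6]
  ],
  "newtons": 30
}}

```text
time: 4.2
tool_pos: [511.9, 13.6, 2.2]
tcp_rot: [179.7, 0.0, 92.4]
ft_force: [0.9, 0.5, -0.6]
finger_gap: 44.0
```

```bash
python3 - <<'E'
from h import *
print(r.sense()['tool_pos'],r.sense()['tcp_rot'])
s=snap('side');crop(s,'s4.png',300,170,400,250,8)
E
```

```text
[511.90085454  13.60418624   2.23244846] [1.79716658e+02 1.16083218e-02 9.24428395e+01]
```

View pics/s4.png

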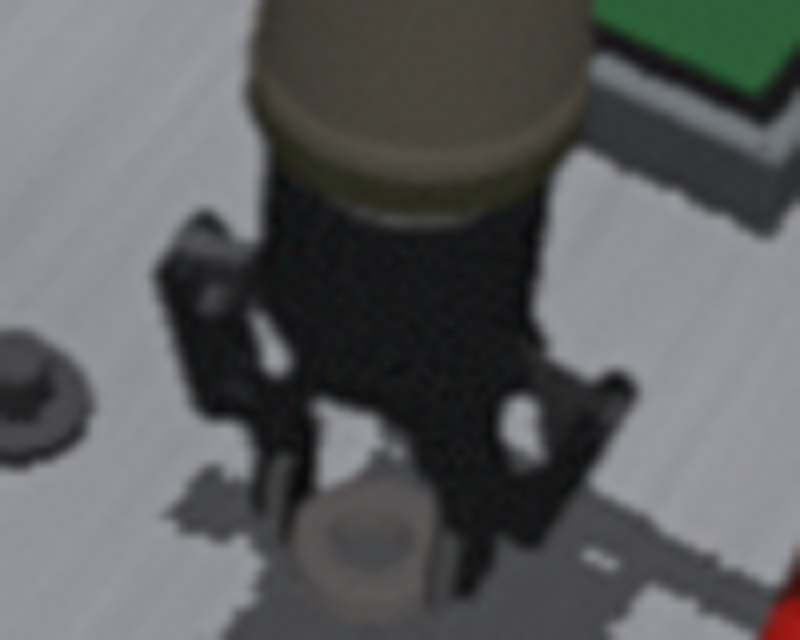

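Emit:
{"op": "carry_out", "data": {
  "increments": [
    [[0, 0, 0], [0, 0, 0], 0.7],
    [[0, 0, 0], [0, 0, 0], 0.7],
    [[0, 0, 0], [0, 0, 0], 0.7]
  ],
  "newtons": 30
}}

```text
time: 4.55
tool_pos: [511.7, 13.6, 2.0]
tcp_rot: [179.7, 0.0, 92.4]
ft_force: [-0.6, 0.8, -0.2]
finger_gap: 44.6
```

```bash
python3 - <<'E'
from h import *
s=snap('side')
f=lambda a,b:(300+(a+.5)/8-.5,170+(b+.5)/8-.5)
for z in (4,8,12):
  a=back(s,f(275,535),z);b=back(s,f(436,603),z);print(a,b,(a+b)/2)
print(back(s,f(368,540),14))
E
```

```text
[537.92901683  21.33134386   4.        ] [486.27949163  19.56881677   4.        ] [512.10425423  20.45008031   4.        ]
[536.52571641  24.20135393   8.        ] [485.12467277  22.44730621   8.        ] [510.82519459  23.32433007   8.        ]
[535.122416    27.07136401  12.        ] [483.9698539   25.32579566  12.        ] [509.54613495  26.19857983  12.        ]
[510.57112467  16.48073114  14.        ]
```

Emit:
{"op": "carry_out", "data": {
  "increments": [
    [[0, 0, -0.01], [0, 0, 0], 0.7],
    [[0, 0, -0.02], [0, 0, 0], 0.7],
    [[0, 0, -0.03], [0, 0, 0], 0.7],
    [[0, 0, -0.03], [0, 0, 0], 0.7],
    [[0, 0, -0.03], [0, 0, 0], 0.7],
    [[0, 0, -0.01], [0, 0, 0], 0.7],
    [[0, 0, 0], [0, 0, 0], 0.7]
  ]
}}

```text
time: 5.3
tool_pos: [510.1, 13.7, 139.3]
tcp_rot: [179.8, 0.0, 92.4]
ft_force: [-0.6, 0.3, -1.2]
finger_gap: 44.2
```

```bash
python3 plan.py 617.3 258.6 130 92.3 35; python3 - <<'E'
from h import *
s=snap('side');crop(s,'s5.png',280,100,430,210,5)
E
```

```text
t 5.3 [510.1  13.7 139.3] [179.8    0.    92.44] F [-0.6  0.3 -1.2] gap 44.2
[[0.03, 0.0147, 0.0012], [0.0, 0.0, 0.0]],
[[0.03, 0.0147, 0.0012], [0.0, 0.0, 0.0]],
[[0.03, 0.0147, 0.0012], [0.001, 0.0, 0.0]],
[[0.03, 0.0147, 0.0012], [0.0, 0.0, 0.0]],
[[0.03, 0.0147, 0.0012], [0.001, 0.0, 0.001]],
[[0.0301, 0.0146, 0.0012], [0.0, 0.0, 0.0]],
[[0.0301, 0.0147, 0.0012], [0.001, 0.0, 0.001]],
[[0.03, 0.0146, 0.0012], [0.0, 0.0, 0.0]],
```

View pics/s5.png

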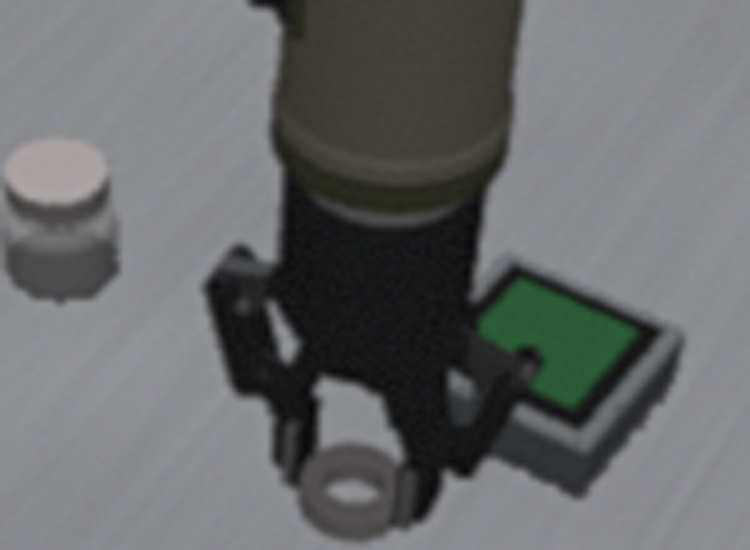

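```bash
python3 - <<'E'
from h import *
s=load('side')
f=lambda a,b:(280+(a+.5)/5-.5,100+(b+.5)/5-.5)
print(back(s,f(352,487),151.2),back(s,f(352,492),151.2))
# draw model ring for hypotheses
img=cv2.resize(s['image'][100:210,280:430],None,fx=5,fy=5,interpolation=cv2.INTER_CUBIC)
th=np.linspace(0,2*np.pi,60)
def ring(x,y,z,R,col):
    p=proj(s,[(x+R*np.cos(t),y+R*np.sin(t),z) for t in th]); p=(p-[280,100]+.5)*5-.5
    cv2.polylines(img,[p.round().astype(int)],True,col,1)
for z in(137.2,151.2): ring(510.1,16.5,z,23,(0,255,0))
ring(510.1,16.5,151.2,12,(0,0,255))
cv2.imwrite('pics/s5o.png',img)
E
```

```text
[507.85432968  18.78148347 151.2       ] [506.54203765  21.30731787 151.2       ]
```

View pics/s5o.png

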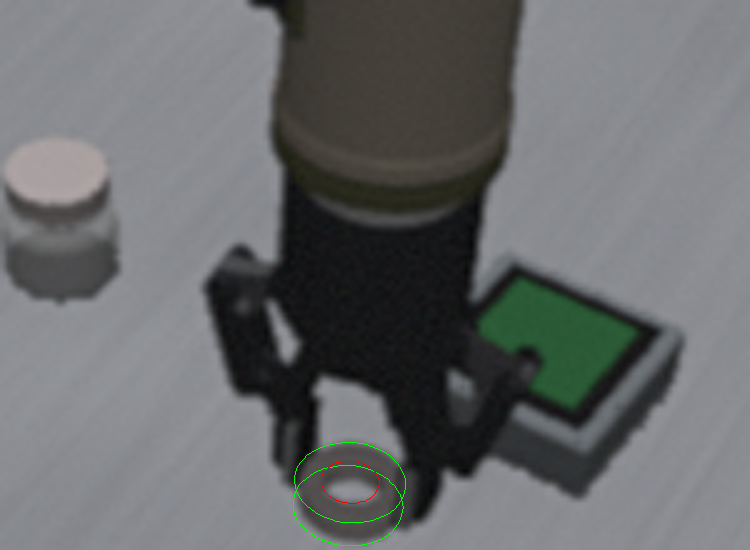

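Emit:
{"op": "carry_out", "data": {
  "increments": [
    [[0.03, 0.0145, 0], [0, 0, 0], 0.7],
    [[0.03, 0.0145, 0], [0, 0, 0], 0.7],
    [[0.03, 0.0145, 0], [0, 0, 0], 0.7],
    [[0.03, 0.0145, 0], [0, 0, 0], 0.7],
    [[0.03, 0.0145, 0], [0, 0, 0], 0.7],
    [[0.02, 0.01, 0], [0, 0, 0], 0.7],
    [[0.015, 0.005, 0], [0, 0, 0], 0.7],
    [[0, 0, 0], [0, 0, 0], 0.7],
    [[0, 0, 0], [0, 0, 0], 0.7]
  ]
}}

```text
time: 6.25
tool_pos: [583.2, 206.6, 119.4]
tcp_rot: [-178.8, 0.3, 92.3]
ft_force: [-0.1, -1.1, -0.6]
finger_gap: 44.4
```

```bash
python3 plan.py 617 256.6 75 92.3 15
```

```text
t 6.25 [583.2 206.6 119.4] [-178.81    0.25   92.29] F [-0.1 -1.1 -0.6] gap 44.4
[[0.0098, 0.0073, 0.0087], [-0.004, 0.001, -0.0]],
[[0.0097, 0.0073, 0.0087], [-0.004, 0.001, -0.0]],
[[0.0097, 0.0073, 0.0088], [-0.004, 0.001, -0.0]],
[[0.0098, 0.0072, 0.0088], [-0.004, 0.001, -0.0]],
[[0.0097, 0.0072, 0.0088], [-0.005, 0.0, -0.0]],
```

Emit:
{"op": "carry_out", "data": {
  "increments": [
    [[0.003, 0.015, -0.004], [-0.004, 0.001, 0], 0.7],
    [[0.01, 0.012, 0], [-0.004, 0.001, 0], 0.7],
    [[0.012, 0.005, 0], [-0.004, 0.001, 0], 0.7],
    [[0.012, 0.001, 0], [-0.004, 0.001, 0], 0.7],
    [[0.01, 0, 0], [-0.004, 0, 0], 0.7],
    [[0, 0, 0], [0, 0, 0], 0.7],
    [[0, 0, 0], [0, 0, 0], 0.7]
  ]
}}

```text
time: 6.95
tool_pos: [611.9, 252.4, 119.8]
tcp_rot: [-179.7, 0.2, 92.1]
ft_force: [-0.1, -0.3, -0.2]
finger_gap: 44.5
```

```bash
python3 plan.py 617 256.6 75 92.3 15
```

```text
t 6.95 [611.9 252.4 119.8] [-1.7967e+02  1.7000e-01  9.2070e+01] F [-0.1 -0.3 -0.2] gap 44.5
[[0.001, 0.0014, 0.0112], [-0.001, 0.001, -0.001]],
[[0.001, 0.0014, 0.0112], [-0.002, 0.001, -0.001]],
[[0.001, 0.0013, 0.0112], [-0.001, 0.001, -0.001]],
[[0.0011, 0.0013, 0.0112], [-0.002, 0.0, -0.001]],
```

Emit:
{"op": "carry_out", "data": {
  "increments": [
    [[0.002, 0.003, 0.01], [-0.002, 0.001, -0.001], 0.7],
    [[0.002, 0.002, 0.012], [-0.002, 0.001, -0.001], 0.7],
    [[0, 0, 0.012], [-0.001, 0.001, -0.001], 0.7],
    [[0, 0, 0.01], [0, 0, 0], 0.7],
    [[0, 0, 0], [0, 0, 0], 0.7],
    [[0, 0, 0], [0, 0, 0], 0.7]
  ]
}}

```text
time: 7.55
tool_pos: [615.5, 255.3, 69.8]
tcp_rot: [-179.8, 0.1, 92.2]
ft_force: [-0.4, -0.8, 0.2]
finger_gap: 44.2
```

```bash
cat > ov.py <<'E'
from h import *
import sys
# overlay posts + ring model. args: name out x0 y0 x1 y1 k  ; ring pose rx ry rz ; tray x y yaw
def overlay(s,fn,box,k,rings=(),tray=None):
    x0,y0,x1,y1=box
    img=cv2.resize(s['image'][y0:y1,x0:x1],None,fx=k,fy=k,interpolation=cv2.INTER_CUBIC)
    m=lambda p:((np.array(p)-[x0,y0]+.5)*k-.5).round().astype(int)
    th=np.linspace(0,2*np.pi,60)
    for x,y,z,R,col in rings:
        cv2.polylines(img,[m(proj(s,[(x+R*np.cos(t),y+R*np.sin(t),z) for t in th]))],True,col,1)
    if tray:
        a=np.radians(tray[2]);W=lambda x,y,z:(tray[0]+np.cos(a)*x-np.sin(a)*y,tray[1]+np.sin(a)*x+np.cos(a)*y,z)
        for px in(52,92):
            for py in(-20,20):
                q=m(proj(s,[W(px,py,6),W(px,py,46)])); cv2.line(img,tuple(q[0]),tuple(q[1]),(255,255,0),1)
    cv2.imwrite('pics/'+fn,img)
E
python3 plan.py 617 256.6 75 92.3 15
python3 - <<'E'
from ov import *
s=snap('side'); p=r.sense()['tool_pos']; x,y,z=p[0]+.3,p[1]+3.1,p[2]-2.1
crop(s,'s6.png',200,240,300,320,8)
overlay(s,'s6o.png',(200,240,300,320),8,[(x,y,z,23,(0,255,0)),(x,y,z+14,23,(0,255,0)),(x,y,z+14,12,(0,0,255))],(543.5,256.93,2.07))
t=snap('top'); crop(t,'t6.png',165,150,285,260,6)
E
```

```text
t 7.55 [615.5 255.3  69.8] [-1.798e+02  6.000e-02  9.223e+01] F [-0.4 -0.8  0.2] gap 44.2
[[0.0012, 0.0015, -0.0052], [-0.003, 0.001, -0.001]],
```

View pics/s6.png

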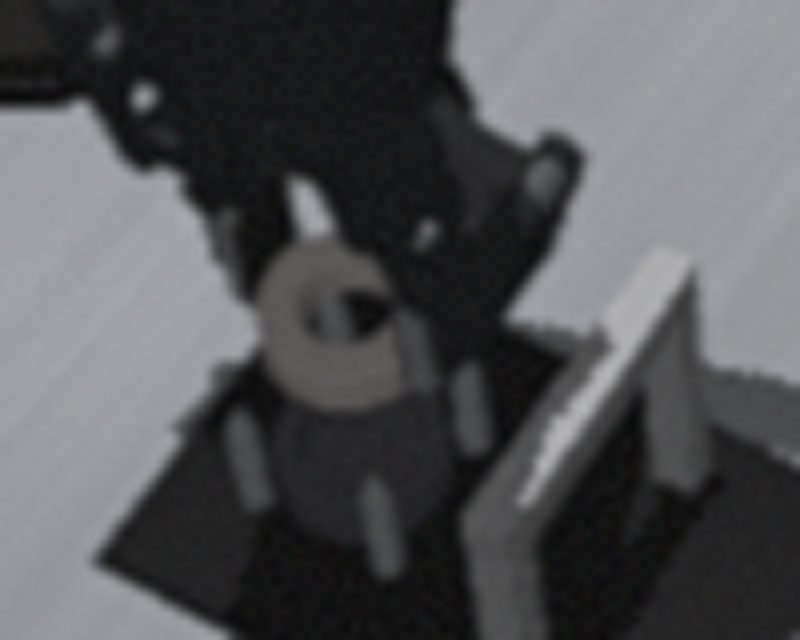

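View pics/s6o.png

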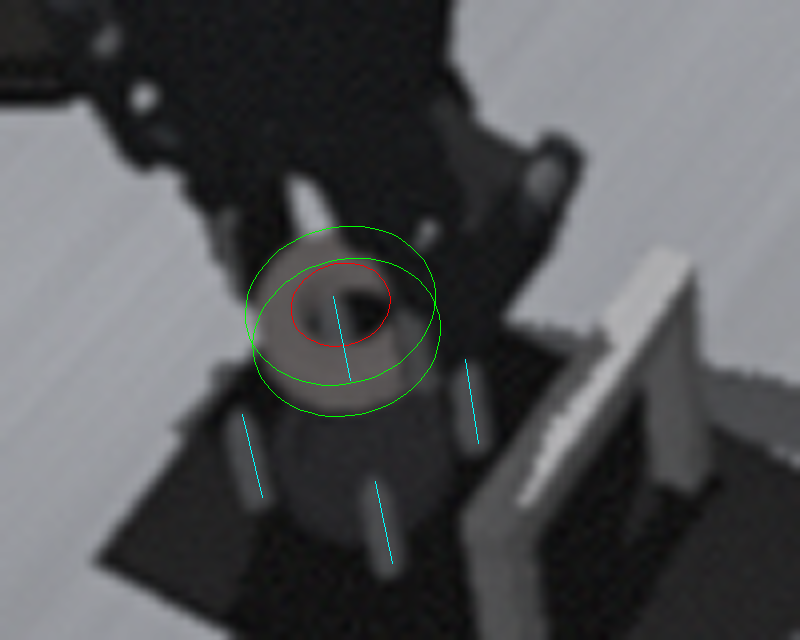

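View pics/t6.png

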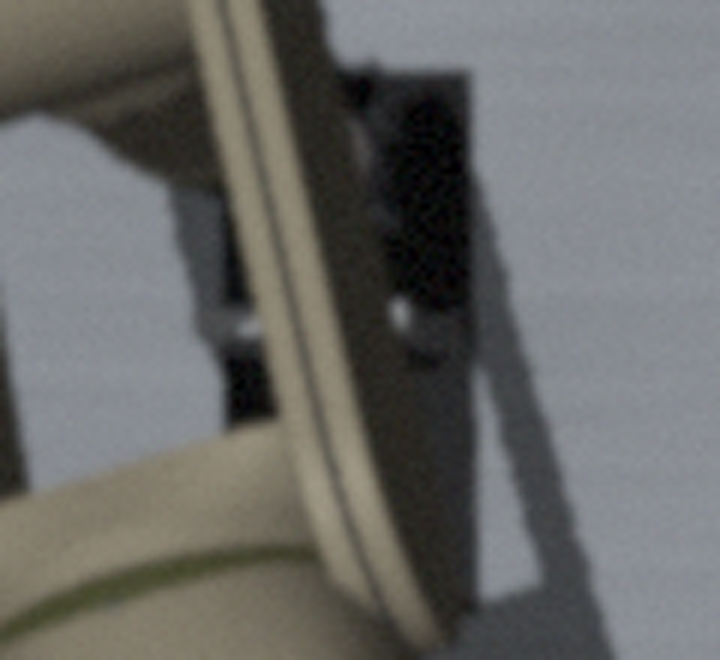

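```bash
python3 - <<'E'
from h import *
s=load('side')
im=s['image'][262:315,222:278].astype(float)
im=np.clip(im*2.2,0,255).astype(np.uint8)
cv2.imwrite('pics/s6z.png',cv2.resize(im,None,fx=11,fy=11,interpolation=cv2.INTER_CUBIC))
E
```

```text
(no output)
```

View pics/s6z.png

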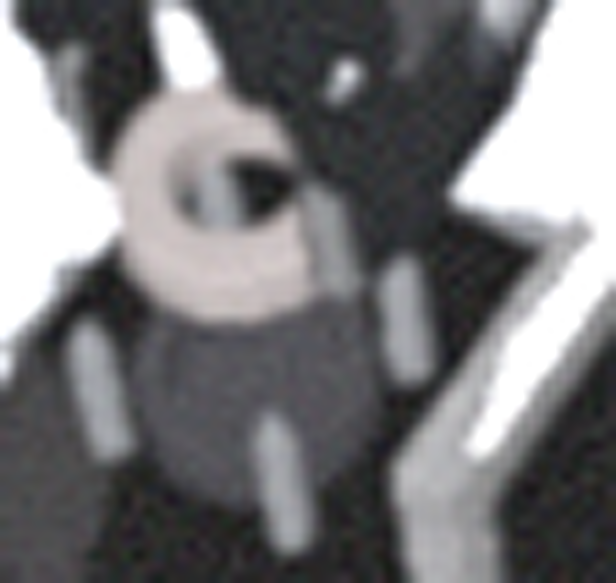

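```bash
python3 - <<'E'
from ov import *
from scipy.optimize import least_squares
s=load('side'); p=r.sense()['tool_pos']; z=p[2]-2.1
pts=np.array([(112,190),(118,155),(137,118),(165,95),(200,88),(240,98),(122,235),(137,275),(160,302),(195,320),(235,325),(270,315)],float)
pts=(pts+.5)/11-.5+[222,262]
th=np.linspace(0,2*np.pi,180,endpoint=False)
def hull(q,tilt=0):
    P=[(q[0]+23*np.cos(t),q[1]+23*np.sin(t)*np.cos(tilt)-h*np.sin(tilt),z+7+23*np.sin(t)*np.sin(tilt)+h*np.cos(tilt)) for h in(-7,7) for t in th]
    return cv2.convexHull(proj(s,P).astype(np.float32))
def f(q): 
    h=hull(q,q[2] if len(q)>2 else 0); return [cv2.pointPolygonTest(h,(float(a),float(b)),True) for a,b in pts]
for q0 in([p[0],p[1]+3],[p[0],p[1]+3,0.]):
    q=least_squares(f,q0,diff_step=1e-4 if len(q0)==2 else [1e-4,1e-4,1e-1],x_scale=[1,1,.1][:len(q0)]);print(p,q.x,np.round(q.fun,2))
x,y=q.x[:2]
im=dict(s);im['image']=np.clip(s['image'].astype(float)*2.2,0,255).astype(np.uint8)
Z=z
overlay(im,'s6z2.png',(222,262,278,315),11,[(x,y,Z,23,(0,255,0)),(x,y,Z+14,23,(0,255,0)),(x,y,Z+14,12,(0,0,255))],(543.5,256.93,2.07))
E
```

```text
[615.62378741 255.40819828  70.24841626] [612.41626107 257.09378069] [-0.14 -0.19 -0.44 -0.29  0.67  2.5   0.03  0.23  0.25  0.35  0.56  1.19]
[615.62378741 255.40819828  70.24841626] [612.45625706 257.04552683   0.        ] [-0.14 -0.18 -0.42 -0.27  0.7   2.52  0.03  0.22  0.23  0.33  0.53  1.16]
```

View pics/s6z2.png

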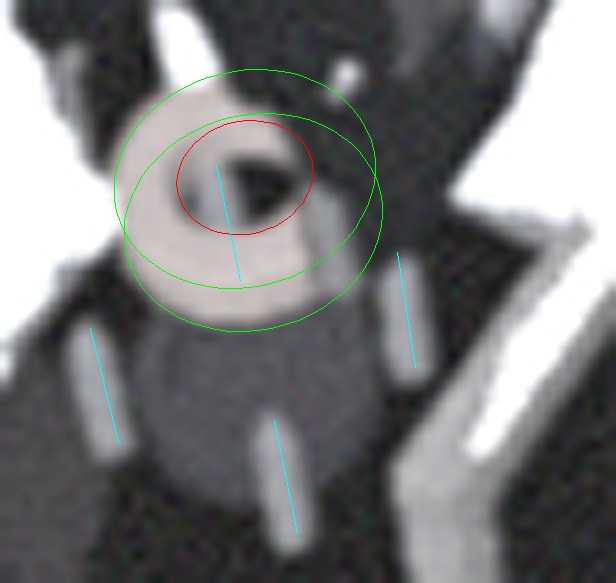

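Emit:
{"op": "carry_out", "data": {
  "increments": [
    [[0.0012, 0.0015, 0.007], [-0.002, 0, 0.001], 0.7],
    [[0.0008, 0.001, 0.007], [-0.002, 0, 0], 0.7],
    [[0, 0, 0.004], [0, 0, 0], 0.7],
    [[0, 0, 0], [0, 0, 0], 0.7],
    [[0, 0, 0], [0, 0, 0], 0.7]
  ]
}}

```text
time: 8.15
tool_pos: [619.4, 258.1, 52.3]
tcp_rot: [179.8, 0.0, 92.2]
ft_force: [-0.3, -0.5, -0.9]
finger_gap: 43.8
```

```bash
python3 plan.py 618.4 257.6 50 92.3 15
python3 - <<'E'
from h import *
s=snap('side');p=r.sense()['tool_pos'];print(p)
im=s['image'][262:315,222:278].astype(float)
im=np.clip(im*2.2,0,255).astype(np.uint8)
cv2.imwrite('pics/s7z.png',cv2.resize(im,None,fx=11,fy=11,interpolation=cv2.INTER_CUBIC))
E
```

```text
t 8.15 [619.4 258.1  52.3] [1.7977e+02 1.0000e-02 9.2170e+01] F [-0.3 -0.5 -0.9] gap 43.8
[[-0.0004, -0.001, 0.0023], [0.004, 0.0, -0.002]],
[619.28307436 258.03048213  52.23157934]
```

View pics/s7z.png

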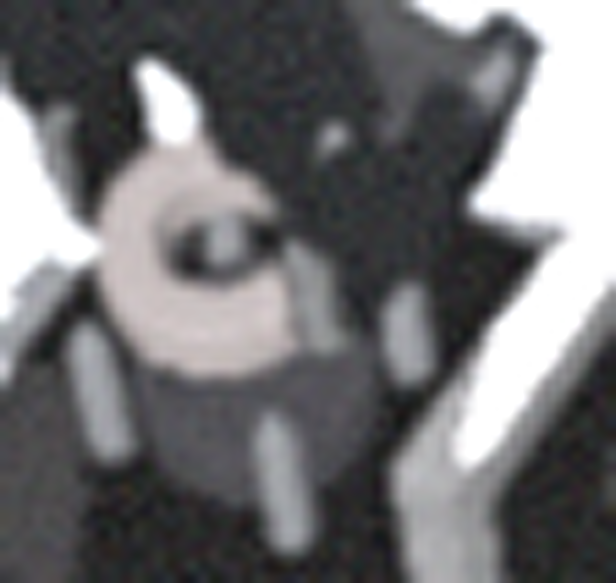

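```bash
cat > rf.py <<'E'
from ov import *
from scipy.optimize import least_squares
def ringfit(s,p,pts,k,x0,y0,z,R=23,h=14):
    pts=(np.array(pts,float)+.5)/k-.5+[x0,y0]
    th=np.linspace(0,2*np.pi,180,endpoint=False)
    def f(q):
        P=[(q[0]+R*np.cos(t),q[1]+R*np.sin(t),z+a) for a in(0,h) for t in th]
        H=cv2.convexHull(proj(s,P).astype(np.float32)); return [cv2.pointPolygonTest(H,(float(a),float(b)),True) for a,b in pts]
    q=least_squares(f,[p[0],p[1]],diff_step=1e-4); return q.x,np.round(q.fun,2)
E
python3 - <<'E'
from rf import *
s=load('side');p=r.sense()['tool_pos'];z=p[2]-2.1
q,e=ringfit(s,p,[(98,245),(103,205),(120,170),(150,147),(104,285),(125,340),(150,365),(185,378),(225,379),(265,370)],11,222,262,z)
print(p,q,e)
a=np.array([(619.4,0)])
im=dict(s);im['image']=np.clip(s['image'].astype(float)*2.2,0,255).astype(np.uint8)
x,y=q
overlay(im,'s7o.png',(222,262,278,315),11,[(x,y,z,23,(0,255,0)),(x,y,z+14,23,(0,255,0)),(x,y,z+14,12,(0,0,255)),(x,y,22,23,(255,0,255))],(543.5,256.93,2.07))
E
```

```text
[619.28307436 258.03048213  52.23157934] [617.95309522 259.14506143] [ 0.29  0.11 -0.25 -0.01  0.11 -0.04 -0.3  -0.19  0.07  0.24]
```

View pics/s7o.png

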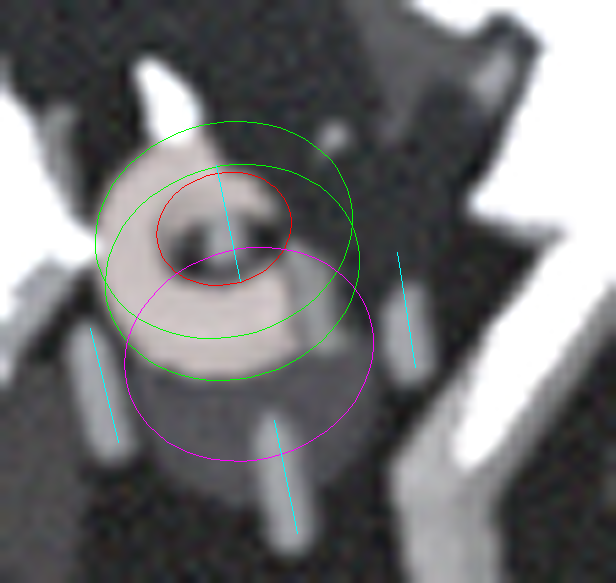

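```bash
cat >> fit.py <<'E'
print('--posts only')
for s,o in((T,tp),(S,sp)):
    q=least_squares(lambda p:(proj(s,[(p[0]+a,p[1]+b,46) for a,b in [(20,20),(20,-20),(-20,20),(-20,-20)]])-np.array(o[4:])).ravel(),[617,258]);print(q.x,q.fun.round(2))
a=np.radians(2.2);rot=[(20*np.cos(a)*i-20*np.sin(a)*j,20*np.sin(a)*i+20*np.cos(a)*j) for i,j in[(1,1),(1,-1),(-1,1),(-1,-1)]]
# side: post bases and tops from enhanced crops k=11
E
python3 fit.py | sed -n '/posts/,$p'
python3 - <<'E'
from h import *
s=load('side')
im=np.clip(s['image'][255:325,215:290].astype(float)*2.5,0,255).astype(np.uint8)
im=cv2.resize(im,None,fx=10,fy=10,interpolation=cv2.INTER_CUBIC)
a=np.radians(2.2);c=(617,258)
for dx,dy,col in((0,0,(255,255,0)),(2,0,(0,255,0))):
  for i in(1,-1):
    for j in(1,-1):
        x=c[0]+dx+20*np.cos(a)*i-20*np.sin(a)*j;y=c[1]+dy+20*np.sin(a)*i+20*np.cos(a)*j
        q=((proj(s,[(x,y,6),(x,y,46)])-[215,255]+.5)*10-.5).astype(int);cv2.line(im,tuple(map(int,q[0])),tuple(map(int,q[1])),col,1)
cv2.imwrite('pics/s7p.png',im[:600])
E
```

```text
--posts only
[619.34942741 257.80139949] [-0.13 -0.12  0.38  0.78 -0.17 -0.62 -0.09 -0.04]
[615.66009594 258.94156297] [-0.02 -0.34  0.57 -0.25 -0.74 -0.03  0.22  0.63]
```

View pics/s7p.png

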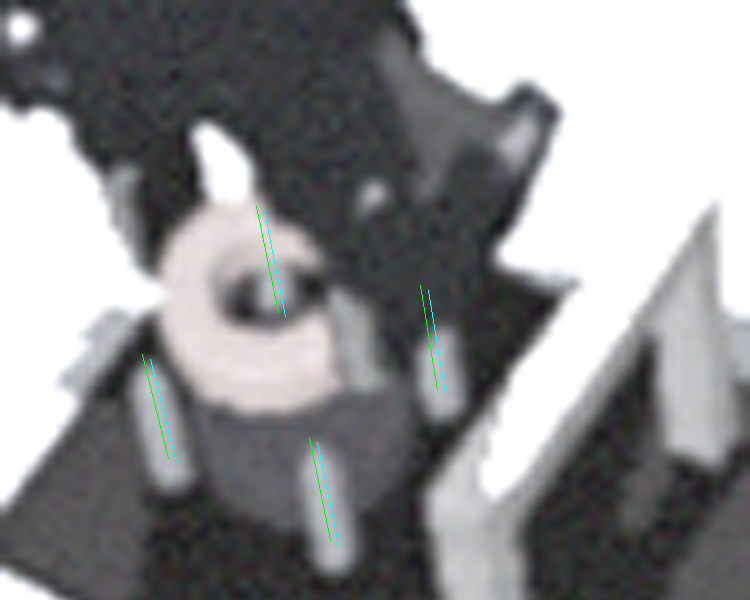

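```bash
python3 - <<'E'
from h import *
s0=cv2.imread('pics/side0.png');t0=cv2.imread('pics/top0.png')
for n,im,b in(('h_s',s0,(222,268,272,318)),('h_t',t0,(190,155,240,205))):
    c=np.clip(im[b[1]:b[3],b[0]:b[2]].astype(float)*2.5,0,255).astype(np.uint8)
    cv2.imwrite(f'pics/{n}.png',cv2.resize(c,None,fx=12,fy=12,interpolation=cv2.INTER_CUBIC))
E
```

```text
(no output)
```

View pics/h_s.png

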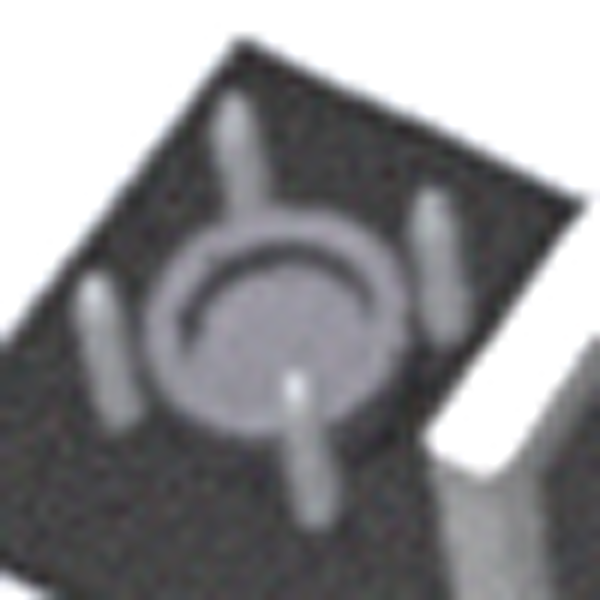

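View pics/h_t.png

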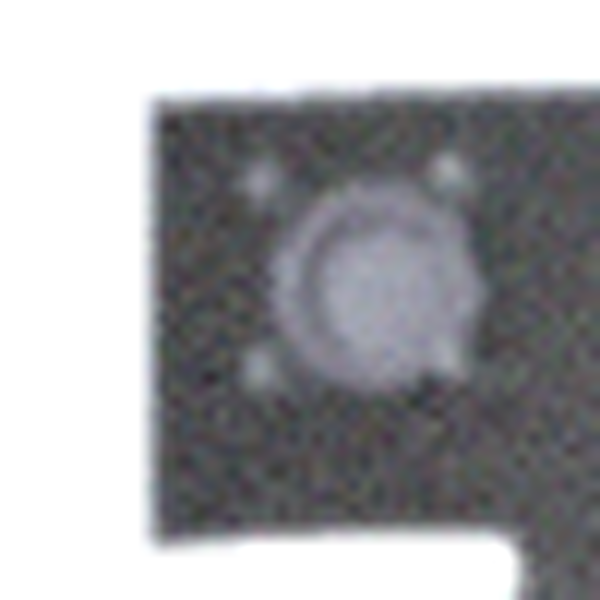

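```bash
python3 - <<'E'
from rf import *
S=load('side');T=dict(load('top'))
g=lambda p,x0,y0,k=12:(np.array(p,float)+.5)/k-.5+[x0,y0]
print('rim S',back(S,g((277,322),222,268),22),'rim T',back(T,g((378,286),190,155),22))
a=np.radians(2.2)
off=[(20*np.cos(a)*i-20*np.sin(a)*j,20*np.sin(a)*i+20*np.cos(a)*j) for i,j in[(1,1),(1,-1),(-1,1),(-1,-1)]]
for n,s,o in(('S',S,g([(95,287),(233,102),(294,382),(433,199)],222,268)),('T',T,g([(262,178),(448,168),(262,368),(448,360)],190,155))):
    for z in (44,46):
        q=least_squares(lambda p:(proj(s,[(p[0]+u,p[1]+v,z) for u,v in off])-o).ravel(),[617,258]);print(n,z,q.x,q.fun.round(2))
E
```

```text
rim S [615.99522294 260.28029286  22.        ] rim T [619.0511484  258.17765853  22.        ]
S 44 [617.17284789 258.38820728] [ 0.09 -0.35 -0.04  0.26  0.21  0.04 -0.28  0.08]
S 46 [616.23756415 259.29336827] [ 0.06 -0.35 -0.04  0.23  0.22  0.07 -0.25  0.07]
T 44 [619.25170634 258.44053744] [-0.13  0.07  0.03  0.38 -0.07 -0.29  0.16 -0.15]
T 46 [618.91963133 258.00064986] [-0.14  0.05  0.04  0.37 -0.08 -0.28  0.18 -0.14]
```

Emit:
{"op": "carry_out", "data": {
  "increments": [
    [[0, -0.001, 0.003], [0.003, 0, -0.001], 0.7],
    [[0, 0, 0.003], [0, 0, 0], 0.7],
    [[0, 0, 0], [0, 0, 0], 0.7],
    [[0, 0, 0], [0, 0, 0], 0.7]
  ]
}}

```text
time: 8.6
tool_pos: [618.6, 258.1, 46.3]
tcp_rot: [179.9, 0.0, 92.2]
ft_force: [0.8, -0.4, -0.6]
finger_gap: 44.2
```

```bash
python3 plan.py 618.1 257.9 35 92.3 15
```

```text
t 8.6 [618.6 258.1  46.3] [179.92   0.    92.23] F [ 0.8 -0.4 -0.6] gap 44.2
[[-0.0002, -0.0005, 0.0113], [0.001, 0.0, -0.001]],
```

Emit:
{"op": "carry_out", "data": {
  "increments": [
    [[0, -0.0005, 0.004], [0.001, 0, 0], 0.7],
    [[0, 0, 0.004], [0, 0, 0], 0.7],
    [[0, 0, 0], [0, 0, 0], 0.7],
    [[0, 0, 0], [0, 0, 0], 0.7]
  ]
}}

```text
time: 9.0
tool_pos: [618.0, 258.0, 37.6]
tcp_rot: [180.0, 0.0, 92.2]
ft_force: [-0.3, -0.3, -0.0]
finger_gap: 44.3
```

```bash
python3 plan.py 618.1 257.9 24 92.3 15
```

```text
t 9.0 [618.  258.   37.6] [179.98   0.    92.23] F [-0.3 -0.3 -0. ] gap 44.3
[[-0.0001, 0.0001, 0.0136], [0.0, 0.0, -0.001]],
```

Emit:
{"op": "carry_out", "data": {
  "increments": [
    [[0, 0, 0.004], [0, 0, 0], 0.7],
    [[0, 0, 0.004], [0, 0, 0], 0.7],
    [[0, 0, 0.002], [0, 0, 0], 0.7],
    [[0, 0, 0], [0, 0, 0], 0.7]
  ]
}}

```text
time: 9.4
tool_pos: [618.0, 258.0, 26.6]
tcp_rot: [180.0, 0.0, 92.2]
ft_force: [-0.1, -0.7, -0.8]
finger_gap: 44.6
```

```bash
python3 plan.py 618.1 257.9 24 92.3 15
python3 - <<'E'
from h import *
s=snap('side')
im=s['image'][262:315,222:278].astype(float)
im=np.clip(im*2.2,0,255).astype(np.uint8)
cv2.imwrite('pics/s8z.png',cv2.resize(im,None,fx=11,fy=11,interpolation=cv2.INTER_CUBIC))
E
```

```text
t 9.4 [618.  258.   26.6] [1.7999e+02 1.0000e-02 9.2230e+01] F [-0.1 -0.7 -0.8] gap 44.6
[[-0.0001, 0.0001, 0.0026], [0.0, 0.0, -0.001]],
```

View pics/s8z.png

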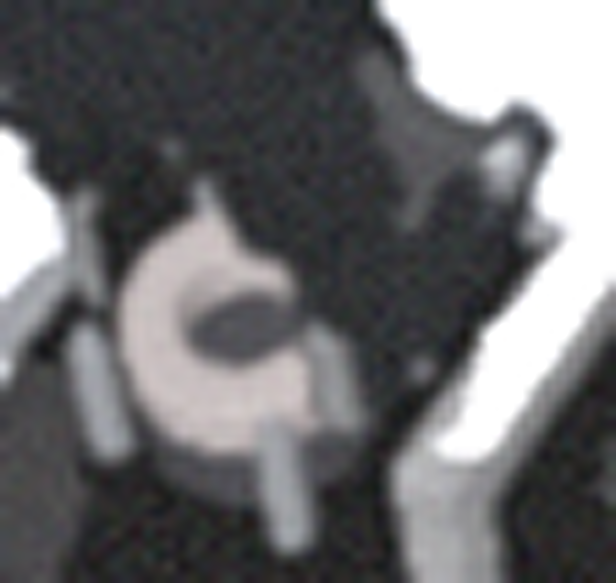

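Emit:
{"op": "carry_out", "data": {
  "increments": [
    [[0, 0, 0.002], [0, 0, 0], 0.7],
    [[0, 0, 0.001], [0, 0, 0], 0.7],
    [[0, 0, 0], [0, 0, 0], 0.7],
    [[0, 0, 0], [0, 0, 0], 0.7]
  ]
}}

```text
time: 9.85
tool_pos: [618.3, 258.1, 23.9]
tcp_rot: [179.9, -0.0, 92.2]
ft_force: [0.3, -0.3, -0.5]
finger_gap: 44.4
```

Emit:
{"op": "carry_out", "data": {
  "increments": [
    [[0, 0, 0.0005], [0, 0, 0], 0.5],
    [[0, 0, 0], [0, 0, 0], 0.42],
    [[0, 0, 0], [0, 0, 0], 0.38],
    [[0, 0, 0], [0, 0, 0], 0.36],
    [[0, 0, 0], [0, 0, 0], 0.36],
    [[0, 0, 0], [0, 0, 0], 0.36]
  ]
}}

```text
time: 10.45
tool_pos: [618.8, 258.3, 24.1]
tcp_rot: [179.9, -0.0, 92.2]
ft_force: [0.2, 0.0, -0.2]
finger_gap: 54.7
```

```bash
python3 - <<'E'
from h import *
s=snap('side')
im=s['image'][262:315,222:278].astype(float)
im=np.clip(im*2.2,0,255).astype(np.uint8)
cv2.imwrite('pics/s9z.png',cv2.resize(im,None,fx=11,fy=11,interpolation=cv2.INTER_CUBIC))
E
```

```text
(no output)
```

View pics/s9z.png

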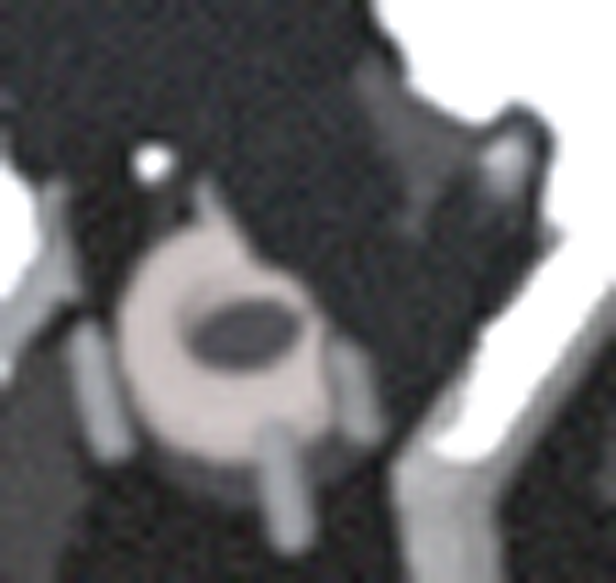

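Emit:
{"op": "carry_out", "data": {
  "increments": [
    [[0, 0, -0.01], [0, 0, 0], 0.36],
    [[0, 0, -0.02], [0, 0, 0], 0.36],
    [[0, 0, -0.03], [0, 0, 0], 0.36],
    [[0, 0, -0.03], [0, 0, 0], 0.36],
    [[0, 0, -0.01], [0, 0, 0], 0.36],
    [[0, 0, 0], [0, 0, 0], 0.36]
  ]
}}

```text
time: 11.1
tool_pos: [617.9, 258.0, 128.9]
tcp_rot: [180.0, -0.0, 92.2]
ft_force: [-0.4, -0.2, 0.2]
finger_gap: 54.8
```

```bash
python3 plan.py 630.5 15.8 110 92.3 35
python3 - <<'E'
from h import *
s=snap('side')
im=s['image'][250:330,205:305].astype(float)
im=np.clip(im*2,0,255).astype(np.uint8)
cv2.imwrite('pics/s10.png',cv2.resize(im,None,fx=7,fy=7,interpolation=cv2.INTER_CUBIC))
E
```

```text
t 11.1 [617.9 258.  128.9] [179.98  -0.    92.23] F [-0.4 -0.2  0.2] gap 54.8
[[-0.0346, 0.0005, 0.0027], [0.0, -0.0, -0.0]],
[[-0.0347, 0.0005, 0.0027], [0.0, -0.0, -0.0]],
[[-0.0346, 0.0004, 0.0027], [0.0, -0.0, -0.0]],
[[-0.0347, 0.0005, 0.0027], [0.0, -0.0, -0.0]],
[[-0.0346, 0.0004, 0.0027], [0.0, -0.0, -0.0]],
[[-0.0347, 0.0005, 0.0027], [0.0, -0.0, -0.001]],
[[-0.0346, 0.0004, 0.0027], [0.0, -0.0, -0.0]],
```

View pics/s10.png

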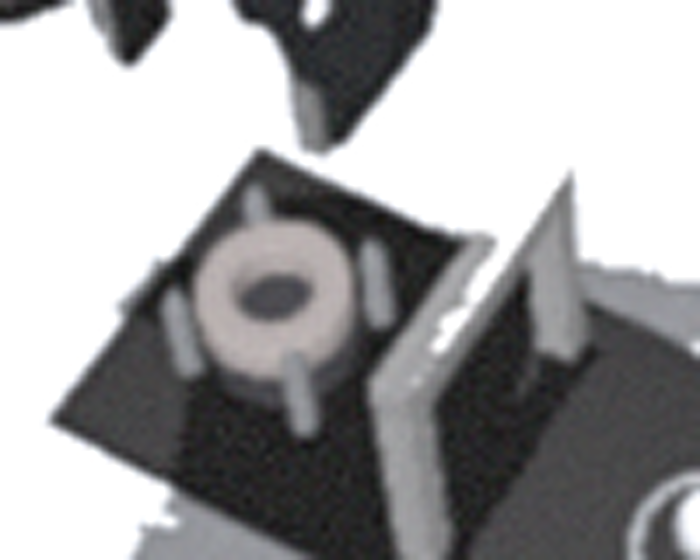

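The picture shows the ring flat between the four posts (around (275,300)), with the fingers clear. Now the disc.

Emit:
{"op": "carry_out", "data": {
  "increments": [
    [[-0.03, 0, 0], [0, 0, 0], 0.36],
    [[-0.035, 0, 0], [0, 0, 0], 0.36],
    [[-0.035, 0, 0], [0, 0, 0], 0.36],
    [[-0.035, 0.001, 0], [0, 0, 0], 0.36],
    [[-0.035, 0.001, 0], [0, 0, 0], 0.36],
    [[-0.025, 0.001, 0], [0, 0, 0], 0.36],
    [[-0.015, 0, 0], [0, 0, 0], 0.36],
    [[-0.005, 0, 0], [0, 0, 0], 0.36],
    [[0, 0, 0], [0, 0, 0], 0.36]
  ]
}}

```text
time: 12.05
tool_pos: [620.9, 36.9, 111.3]
tcp_rot: [-178.8, -0.0, 92.4]
ft_force: [0.4, 0.7, -0.5]
finger_gap: 54.9
```

```bash
python3 plan.py 630.5 15.8 60 92.3 20
```

```text
t 12.05 [620.9  36.9 111.3] [-1.7882e+02 -1.0000e-02  9.2390e+01] F [ 0.4  0.7 -0.5] gap 54.9
[[-0.0072, 0.0033, 0.017], [-0.007, -0.0, 0.001]],
[[-0.0071, 0.0031, 0.0171], [-0.007, -0.0, 0.0]],
[[-0.0071, 0.003, 0.0171], [-0.007, -0.0, 0.001]],
```

Emit:
{"op": "carry_out", "data": {
  "increments": [
    [[-0.007, 0.004, 0.015], [-0.007, 0, 0.001], 0.36],
    [[-0.006, 0.003, 0.015], [-0.007, 0, 0], 0.36],
    [[-0.004, 0.002, 0.012], [-0.005, 0, 0], 0.36],
    [[0, 0, 0], [0, 0, 0], 0.36],
    [[0, 0, 0], [0, 0, 0], 0.36]
  ]
}}

```text
time: 12.55
tool_pos: [630.0, 26.0, 66.9]
tcp_rot: [-179.9, -0.1, 92.6]
ft_force: [0.2, -0.8, -0.1]
finger_gap: 55.1
```

```bash
python3 plan.py 630.5 15.8 40 92.3 20
```

```text
t 12.55 [630.   26.   66.9] [-1.799e+02 -1.400e-01  9.262e+01] F [ 0.2 -0.8 -0.1] gap 55.1
[[-0.0051, 0.0, 0.0135], [-0.001, -0.001, 0.003]],
[[-0.0052, 0.0001, 0.0134], [-0.001, -0.001, 0.003]],
```

Emit:
{"op": "carry_out", "data": {
  "increments": [
    [[-0.006, 0, 0.01], [-0.001, -0.001, 0.003], 0.36],
    [[-0.003, 0, 0.01], [-0.001, -0.001, 0.003], 0.36],
    [[-0.001, 0, 0], [0, 0, 0], 0.36],
    [[0, 0, 0], [0, 0, 0], 0.36]
  ]
}}

```text
time: 12.95
tool_pos: [631.3, 16.5, 46.7]
tcp_rot: [179.9, -0.0, 92.3]
ft_force: [0.0, 0.2, 0.3]
finger_gap: 54.7
```

```bash
python3 plan.py 630.5 15.8 12 92.3 20
python3 - <<'E'
from h import *
s=snap('side')
im=s['image'][180:245,265:345].astype(float)
im=np.clip(im*2,0,255).astype(np.uint8)
cv2.imwrite('pics/s11.png',cv2.resize(im,None,fx=9,fy=9,interpolation=cv2.INTER_CUBIC))
E
```

```text
t 12.95 [631.3  16.5  46.7] [ 1.7987e+02 -1.0000e-02  9.2320e+01] F [0.  0.2 0.3] gap 54.7
[[-0.0003, -0.0004, 0.0173], [0.001, -0.0, 0.0]],
[[-0.0003, -0.0004, 0.0174], [0.001, -0.0, 0.0]],
```

View pics/s11.png

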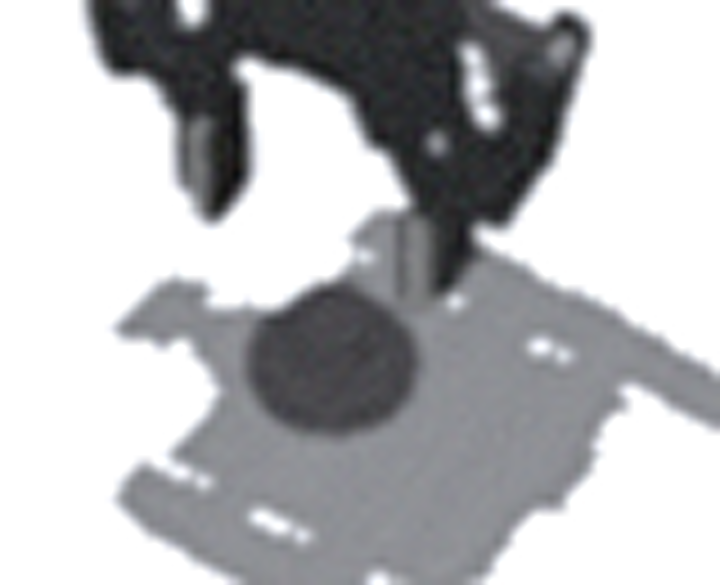

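Emit:
{"op": "carry_out", "data": {
  "increments": [
    [[0, 0, 0.01], [0.001, 0, 0], 0.36],
    [[0, 0, 0.01], [0, 0, 0], 0.36],
    [[0, 0, 0.006], [0, 0, 0], 0.36],
    [[0, 0, 0], [0, 0, 0], 0.36],
    [[0, 0, 0], [0, 0, 0], 0.36]
  ]
}}

```text
time: 13.5
tool_pos: [631.1, 16.6, 18.3]
tcp_rot: [180.0, -0.0, 92.3]
ft_force: [0.3, -0.5, 0.3]
finger_gap: 54.5
```

```bash
python3 plan.py 630.5 15.8 12 92.3 20
python3 - <<'E'
from h import *
s=snap('side')
im=s['image'][180:245,265:345].astype(float)
im=np.clip(im*2,0,255).astype(np.uint8)
cv2.imwrite('pics/s12.png',cv2.resize(im,None,fx=9,fy=9,interpolation=cv2.INTER_CUBIC))
E
```

```text
t 13.5 [631.1  16.6  18.3] [ 1.7995e+02 -2.0000e-02  9.2320e+01] F [ 0.3 -0.5  0.3] gap 54.5
[[-0.0008, -0.0007, 0.0063], [0.001, -0.0, 0.0]],
```

View pics/s12.png

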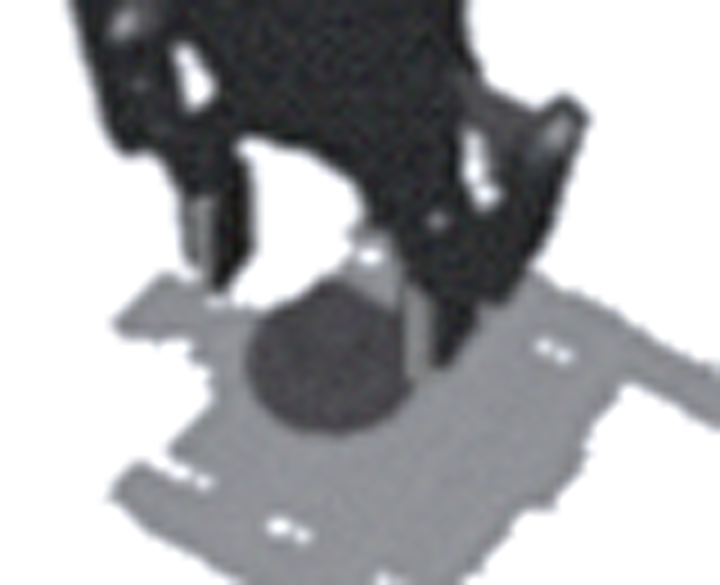

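Emit:
{"op": "carry_out", "data": {
  "increments": [
    [[-0.0005, 0, 0.005], [0, 0, 0], 0.36],
    [[0, 0, 0], [0, 0, 0], 0.36],
    [[0, 0, 0], [0, 0, 0], 0.5],
    [[0, 0, 0], [0, 0, 0], 0.6],
    [[0, 0, 0], [0, 0, 0], 0.7],
    [[0, 0, 0], [0, 0, 0], 0.8],
    [[0, 0, 0], [0, 0, 0], 0.9],
    [[0, 0, 0], [0, 0, 0], 1],
    [[0, 0, 0], [0, 0, 0], 1],
    [[0, 0, 0], [0, 0, 0], 1]
  ],
  "newtons": 40
}}

```text
time: 14.55
tool_pos: [632.0, 16.1, 14.2]
tcp_rot: [179.8, -0.0, 92.3]
ft_force: [-0.1, -0.6, -1.0]
finger_gap: 20.0
```

```bash
python3 plan.py 630.5 15.8 12 92.3 20
python3 - <<'E'
from h import *
s=snap('side')
im=s['image'][180:245,265:345].astype(float)
im=np.clip(im*2.5,0,255).astype(np.uint8)
cv2.imwrite('pics/s13.png',cv2.resize(im,None,fx=9,fy=9,interpolation=cv2.INTER_CUBIC))
E
```

```text
t 14.55 [632.   16.1  14.2] [ 1.7984e+02 -1.0000e-02  9.2330e+01] F [-0.1 -0.6 -1. ] gap 20.0
[[-0.0002, -0.0016, 0.0022], [0.003, -0.0, 0.0]],
```

View pics/s13.png

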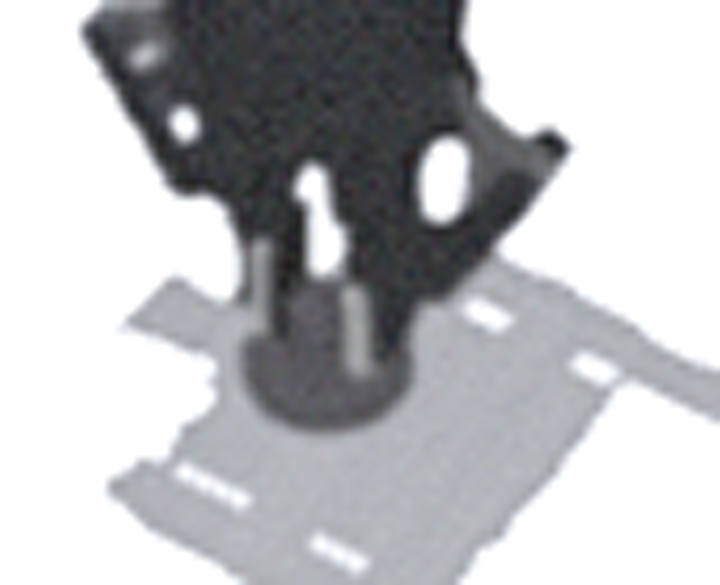

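Emit:
{"op": "carry_out", "data": {
  "increments": [
    [[0, 0, -0.01], [0, 0, 0], 1],
    [[0, 0, -0.025], [0, 0, 0], 1],
    [[0, 0, -0.035], [0, 0, 0], 1],
    [[0, 0, -0.03], [0, 0, 0], 1],
    [[0, 0, -0.015], [0, 0, 0], 1],
    [[0, 0, 0], [0, 0, 0], 1],
    [[0, 0, 0], [0, 0, 0], 1]
  ]
}}

```text
time: 15.3
tool_pos: [630.3, 16.1, 133.8]
tcp_rot: [-180.0, -0.0, 92.3]
ft_force: [-0.1, -0.2, -1.2]
finger_gap: 19.5
```

```bash
python3 plan.py 618.2 257.9 140 92.3 30
python3 - <<'E'
from h import *
s=snap('side')
im=s['image'][130:205,260:340].astype(float)
im=np.clip(im*2.5,0,255).astype(np.uint8)
cv2.imwrite('pics/s14.png',cv2.resize(im,None,fx=8,fy=8,interpolation=cv2.INTER_CUBIC))
E
```

```text
t 15.3 [630.3  16.1 133.8] [-1.7999e+02 -3.0000e-02  9.2320e+01] F [-0.1 -0.2 -1.2] gap 19.5
[[0.0269, -0.0003, -0.0007], [-0.0, -0.0, 0.0]],
[[0.0269, -0.0002, -0.0007], [-0.0, -0.0, 0.0]],
[[0.0269, -0.0003, -0.0007], [-0.0, -0.0, 0.0]],
[[0.0269, -0.0002, -0.0007], [-0.0, -0.0, 0.0]],
[[0.0269, -0.0003, -0.0007], [-0.0, -0.0, 0.0]],
[[0.0269, -0.0002, -0.0007], [-0.0, -0.0, 0.0]],
[[0.0269, -0.0003, -0.0006], [-0.0, -0.0, 0.0]],
[[0.0269, -0.0002, -0.0007], [-0.0, -0.0, 0.0]],
[[0.0269, -0.0003, -0.0006], [-0.0, -0.001, 0.0]],
```

View pics/s14.png

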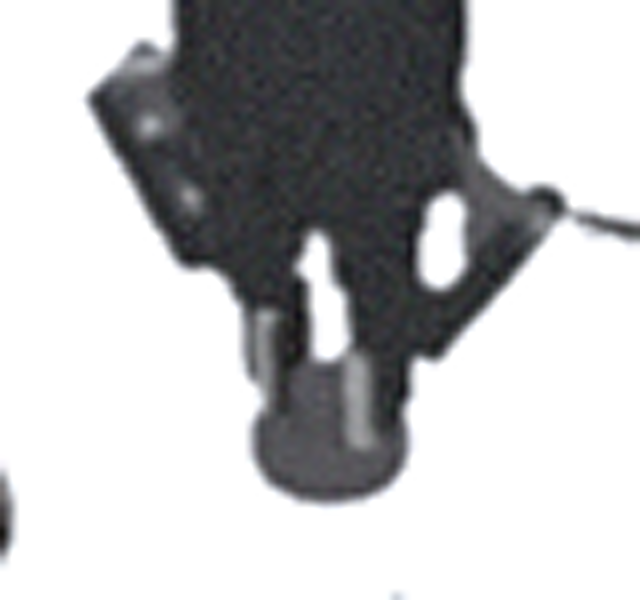

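Emit:
{"op": "carry_out", "data": {
  "increments": [
    [[0.02, 0, -0.002], [0, 0, 0], 1],
    [[0.028, 0, -0.003], [0, 0, 0], 1],
    [[0.028, 0, -0.003], [0, 0, 0], 1],
    [[0.028, 0, -0.003], [0, 0, 0], 1],
    [[0.028, 0, -0.003], [0, 0, 0], 1],
    [[0.028, 0, -0.003], [0, 0, 0], 1],
    [[0.028, 0, -0.003], [0, 0, 0], 1],
    [[0.02, 0, -0.002], [0, 0, 0], 1],
    [[0.01, 0, 0], [0, 0, 0], 1],
    [[0.005, 0, 0], [0, 0, 0], 1],
    [[0, 0, 0], [0, 0, 0], 1]
  ]
}}

```text
time: 16.45
tool_pos: [609.6, 243.5, 131.1]
tcp_rot: [-178.1, 0.3, 92.2]
ft_force: [1.1, 0.4, -1.3]
finger_gap: 20.1
```

```bash
python3 plan.py 618.2 257.9 100 92.3 20
```

```text
t 16.45 [609.6 243.5 131.1] [-178.05    0.28   92.15] F [ 1.1  0.4 -1.3] gap 20.1
[[0.0071, 0.0051, 0.0154], [-0.017, 0.002, -0.001]],
[[0.007, 0.0048, 0.0155], [-0.017, 0.003, -0.002]],
```

Emit:
{"op": "carry_out", "data": {
  "increments": [
    [[0.008, 0.005, 0], [-0.015, 0.002, -0.001], 1],
    [[0.006, 0.003, 0], [-0.012, 0.002, -0.001], 1],
    [[0, 0, 0], [-0.005, 0.001, 0], 1],
    [[0, 0, 0], [0, 0, 0], 1],
    [[0, 0, 0], [0, 0, 0], 1]
  ]
}}

```text
time: 16.95
tool_pos: [618.2, 255.6, 129.8]
tcp_rot: [-180.0, 0.0, 92.1]
ft_force: [-0.4, 0.3, -1.5]
finger_gap: 20.1
```

```bash
python3 plan.py 618.2 257.9 100 92.3 20
```

```text
t 16.95 [618.2 255.6 129.8] [-1.7999e+02  3.0000e-02  9.2090e+01] F [-0.4  0.3 -1.5] gap 20.1
[[0.0011, 0.0001, 0.0149], [-0.0, 0.0, -0.002]],
[[0.0012, 0.0, 0.0149], [-0.0, 0.001, -0.002]],
```

Emit:
{"op": "carry_out", "data": {
  "increments": [
    [[0.0008, 0, 0.014], [0, 0, -0.001], 1],
    [[0.0006, 0, 0.014], [0, 0, -0.001], 1],
    [[0.0004, 0, 0.014], [0, 0, -0.001], 1],
    [[0, 0, 0.01], [0, 0, 0], 1],
    [[0, 0, 0], [0, 0, 0], 1],
    [[0, 0, 0], [0, 0, 0], 1]
  ]
}}

```text
time: 17.55
tool_pos: [616.8, 256.3, 70.9]
tcp_rot: [-179.8, 0.1, 92.2]
ft_force: [0.7, 0.3, -0.6]
finger_gap: 20.1
```

```bash
python3 plan.py 618.2 257.9 64 92.3 20
python3 - <<'E'
from h import *
s=snap('side');print(r.sense()['tool_pos'])
im=s['image'][252:315,215:285].astype(float)
im=np.clip(im*2.5,0,255).astype(np.uint8)
cv2.imwrite('pics/s15.png',cv2.resize(im,None,fx=9,fy=9,interpolation=cv2.INTER_CUBIC))
E
```

```text
t 17.55 [616.8 256.3  70.9] [-1.798e+02  1.000e-01  9.222e+01] F [ 0.7  0.3 -0.6] gap 20.1
[[0.0016, 0.0015, 0.0069], [-0.004, 0.002, -0.001]],
[616.64482127 256.24894644  70.83439694]
```

View pics/s15.png

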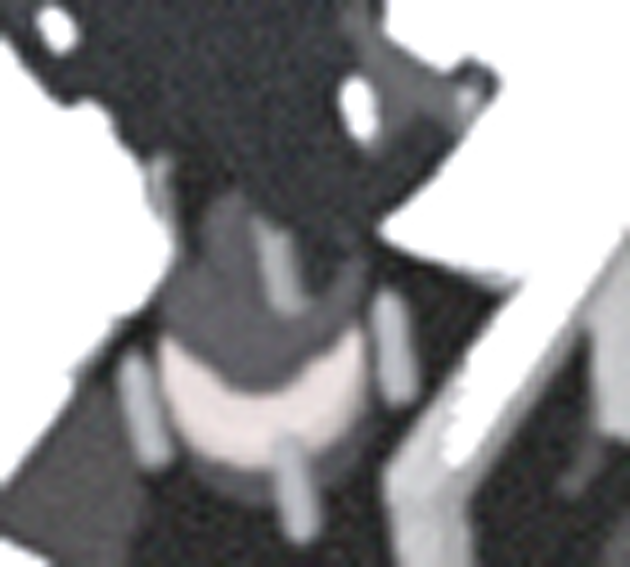

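Emit:
{"op": "carry_out", "data": {
  "increments": [
    [[0.0015, 0.0012, 0.004], [-0.003, 0.001, -0.001], 1],
    [[0, 0.0005, 0.002], [0, 0, 0], 1],
    [[0, 0, 0], [0, 0, 0], 1],
    [[0, 0, 0], [0, 0, 0], 1]
  ]
}}

```text
time: 18.0
tool_pos: [619.7, 258.5, 66.3]
tcp_rot: [179.9, -0.0, 92.3]
ft_force: [0.1, -0.5, -1.0]
finger_gap: 20.1
```

```bash
python3 plan.py 618.2 257.9 64 92.3 20
python3 - <<'E'
from h import *
s=snap('side');print(r.sense()['tool_pos'])
im=s['image'][262:312,222:277].astype(float)
im=np.clip(im*3.2,0,255).astype(np.uint8)
cv2.imwrite('pics/s16.png',cv2.resize(im,None,fx=12,fy=12,interpolation=cv2.INTER_CUBIC))
E
```

```text
t 18.0 [619.7 258.5  66.3] [ 1.7986e+02 -1.0000e-02  9.2300e+01] F [ 0.1 -0.5 -1. ] gap 20.1
[[-0.0005, -0.0016, 0.0023], [0.003, -0.0, -0.0]],
[619.80178886 258.47479356  66.42630996]
```

View pics/s16.png

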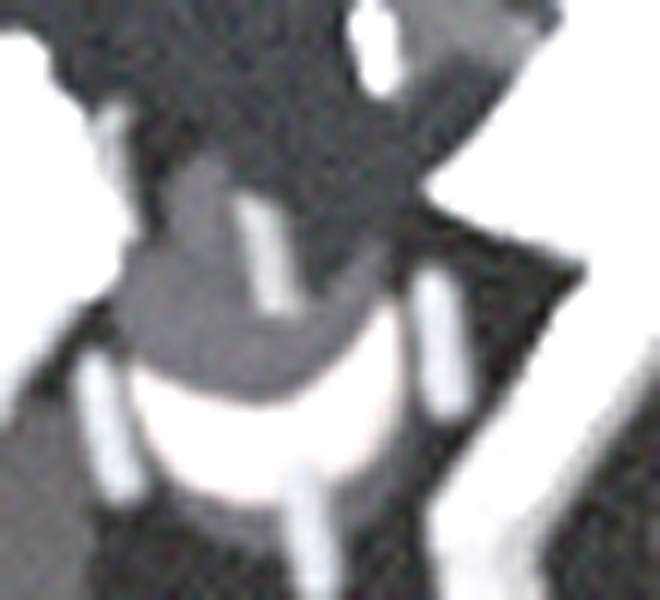

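```bash
python3 - <<'E'
from rf import *
s=load('side');p=[619.7,258.5,66.3]
print('disc',ringfit(s,p,[(116,300),(125,342),(155,378),(200,399),(250,405),(300,392),(345,362),(385,317)],12,222,262,52.1,h=8))
print('ring',ringfit(s,p,[(132,400),(150,445),(180,482),(225,502),(265,503),(406,350),(400,400),(375,452),(350,477)],12,222,262,22))
E
```

```text
disc (array([618.12883374, 258.26278826]), array([ 0.24, -0.07, -0.1 , -0.04, -0.14,  0.04,  0.3 , -0.1 ]))
ring (array([617.85836683, 259.37437644]), array([-0.07,  0.22, -0.06, -0.13,  0.07, -0.18,  0.3 ,  0.05, -0.15]))
```

Emit:
{"op": "carry_out", "data": {
  "increments": [
    [[0.0005, -0.0008, 0.003], [0.002, 0, 0], 1],
    [[0, 0, 0.003], [0, 0, 0], 1],
    [[0, 0, 0], [0, 0, 0], 1],
    [[0, 0, 0], [0, 0, 0], 1]
  ]
}}

```text
time: 18.45
tool_pos: [619.2, 259.1, 60.4]
tcp_rot: [179.9, -0.0, 92.3]
ft_force: [-0.6, -0.0, -0.9]
finger_gap: 20.0
```

```bash
python3 plan.py 619 259.2 58 92.3 20
```

```text
t 18.45 [619.2 259.1  60.4] [ 1.7993e+02 -3.0000e-02  9.2290e+01] F [-0.6 -0.  -0.9] gap 20.0
[[0.0001, -0.0002, 0.0024], [0.001, -0.0, -0.0]],
```

Emit:
{"op": "carry_out", "data": {
  "increments": [
    [[0, 0, 0.002], [0, 0, 0], 1],
    [[0, 0, 0.002], [0, 0, 0], 1],
    [[0, 0, 0], [0, 0, 0], 1],
    [[0, 0, 0], [0, 0, 0], 1]
  ]
}}

```text
time: 18.85
tool_pos: [619.2, 259.0, 56.0]
tcp_rot: [179.9, -0.0, 92.3]
ft_force: [-0.2, -0.9, -0.7]
finger_gap: 19.9
```

```bash
python3 plan.py 619 259.2 50 92.3 20
python3 - <<'E'
from h import *
s=snap('side');print(r.sense()['tool_pos'])
im=s['image'][262:312,222:277].astype(float)
im=np.clip(im*3.2,0,255).astype(np.uint8)
cv2.imwrite('pics/s17.png',cv2.resize(im,None,fx=12,fy=12,interpolation=cv2.INTER_CUBIC))
E
```

```text
t 18.85 [619.2 259.   56. ] [ 1.7994e+02 -3.0000e-02  9.2290e+01] F [-0.2 -0.9 -0.7] gap 19.9
[[0.0002, -0.0002, 0.006], [0.001, -0.0, -0.0]],
[619.13311409 258.97755121  55.94111492]
```

View pics/s17.png

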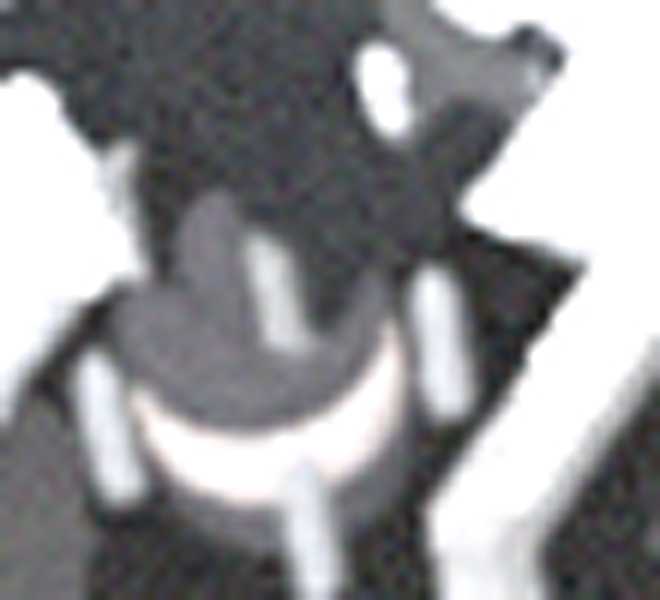

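Emit:
{"op": "carry_out", "data": {
  "increments": [
    [[0, 0, 0.002], [0, 0, 0], 1],
    [[0, 0, 0.002], [0, 0, 0], 1],
    [[0, 0, 0], [0, 0, 0], 1]
  ]
}}

```text
time: 19.2
tool_pos: [619.2, 259.0, 51.8]
tcp_rot: [179.9, -0.0, 92.3]
ft_force: [-0.5, -0.1, -0.6]
finger_gap: 19.9
```

```bash
python3 plan.py 619 259.2 50 92.3 20
```

```text
t 19.2 [619.2 259.   51.8] [ 1.7993e+02 -3.0000e-02  9.2290e+01] F [-0.5 -0.1 -0.6] gap 19.9
[[0.0002, -0.0002, 0.0018], [0.001, -0.0, -0.0]],
```

Emit:
{"op": "carry_out", "data": {
  "increments": [
    [[0, 0, 0.001], [0, 0, 0], 1],
    [[0, 0, 0], [0, 0, 0], 1],
    [[0, 0, 0], [0, 0, 0], 1]
  ]
}}

```text
time: 19.5
tool_pos: [619.2, 259.0, 50.6]
tcp_rot: [179.9, -0.0, 92.3]
ft_force: [-0.9, 0.7, -0.2]
finger_gap: 19.9
```

```bash
python3 - <<'E'
from h import *
s=snap('side');print(r.sense()['tool_pos'],r.sense()['ft_force'],r.sense()['wrist_torque'])
im=s['image'][262:312,222:277].astype(float)
im=np.clip(im*3.2,0,255).astype(np.uint8)
cv2.imwrite('pics/s18.png',cv2.resize(im,None,fx=12,fy=12,interpolation=cv2.INTER_CUBIC))
E
```

```text
[619.16372525 259.02127445  50.53368484] [-0.28520097  0.41248941 -1.36790774] [-0.06283156 -0.05502625 -0.07491264]
```

View pics/s18.png

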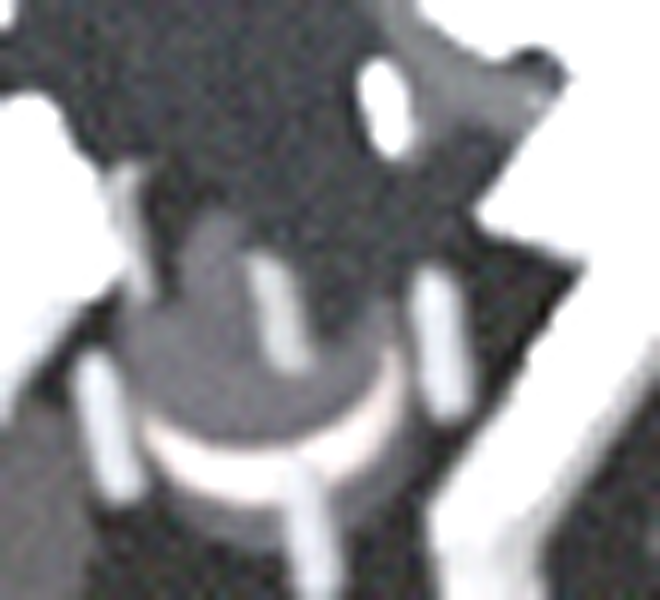

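Emit:
{"op": "carry_out", "data": {
  "increments": [
    [[0, 0, 0.0006], [0, 0, 0], 1],
    [[0, 0, 0], [0, 0, 0], 1],
    [[0, 0, 0], [0, 0, 0], 0.75],
    [[0, 0, 0], [0, 0, 0], 0.65],
    [[0, 0, 0], [0, 0, 0], 0.6],
    [[0, 0, 0], [0, 0, 0], 0.58],
    [[0, 0, 0], [0, 0, 0], 0.58]
  ]
}}

```text
time: 20.25
tool_pos: [619.8, 259.2, 50.8]
tcp_rot: [179.9, -0.0, 92.3]
ft_force: [-0.7, -0.7, 0.4]
finger_gap: 35.8
```

```bash
python3 plan.py 619 259.2 140 92.3 30
```

```text
t 20.25 [619.8 259.2  50.8] [ 1.7986e+02 -5.0000e-02  9.2290e+01] F [-0.7 -0.7  0.4] gap 35.8
[[0.0, -0.0002, -0.0297], [0.001, -0.0, -0.0]],
[[0.0, -0.0002, -0.0298], [0.001, -0.0, -0.0]],
[[0.0001, -0.0002, -0.0297], [0.001, -0.001, -0.0]],
```

Emit:
{"op": "carry_out", "data": {
  "increments": [
    [[0, 0, -0.008], [0, 0, 0], 0.58],
    [[0, 0, -0.015], [0, 0, 0], 0.58],
    [[0, 0, -0.025], [0, 0, 0], 0.58],
    [[0, 0, -0.025], [0, 0, 0], 0.58],
    [[0, 0, -0.015], [0, 0, 0], 0.58],
    [[0, 0, 0], [0, 0, 0], 0.58]
  ]
}}

```text
time: 20.85
tool_pos: [620.0, 259.3, 146.8]
tcp_rot: [179.8, -0.1, 92.3]
ft_force: [0.1, -0.1, -0.3]
finger_gap: 36.0
```

```bash
python3 plan.py 545.5 255.3 140 92.3 20
python3 - <<'E'
from h import *
s=snap('side')
im=s['image'][245:335,205:320].astype(float)
im=np.clip(im*2.6,0,255).astype(np.uint8)
cv2.imwrite('pics/s19.png',cv2.resize(im,None,fx=6,fy=6,interpolation=cv2.INTER_CUBIC))
E
```

```text
t 20.85 [620.  259.3 146.8] [ 1.7975e+02 -8.0000e-02  9.2290e+01] F [ 0.1 -0.1 -0.3] gap 36.0
[[-0.0002, -0.0187, 0.0016], [0.001, -0.0, -0.0]],
[[-0.0003, -0.0186, 0.0016], [0.001, -0.0, -0.0]],
[[-0.0002, -0.0187, 0.0017], [0.001, -0.001, -0.0]],
[[-0.0003, -0.0186, 0.0017], [0.001, -0.0, -0.0]],
```

View pics/s19.png

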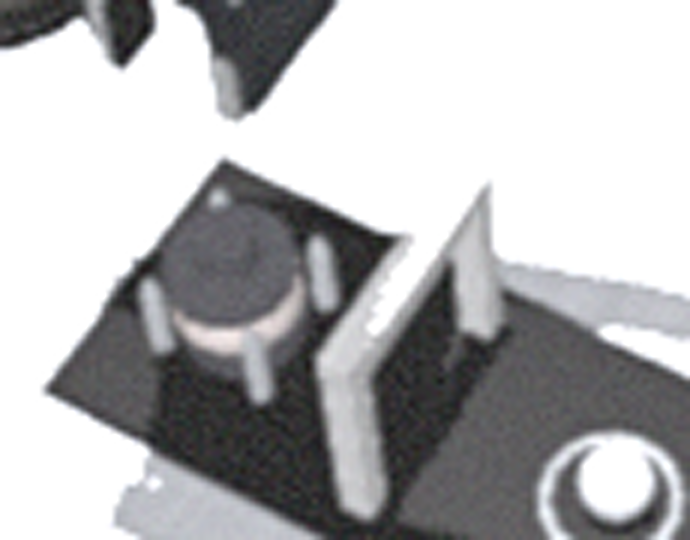

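Emit:
{"op": "carry_out", "data": {
  "increments": [
    [[0, -0.018, 0], [0, 0, 0], 0.4],
    [[0, -0.02, 0], [0, 0, 0], 0.4],
    [[0, -0.018, 0], [0, 0, 0], 0.4],
    [[0, -0.01, 0], [0, 0, 0], 0.4],
    [[0, -0.004, 0], [0, 0, 0], 0.4],
    [[0, 0, 0], [0, 0, 0], 0.4],
    [[0, 0, 0], [0, 0, 0], 0.4]
  ]
}}

```text
time: 21.6
tool_pos: [544.0, 254.6, 137.2]
tcp_rot: [-179.7, 0.1, 92.3]
ft_force: [0.2, 0.5, -1.0]
finger_gap: 51.0
```

```bash
python3 plan.py 546.6 255.3 120 92.3 20
```

```text
t 21.6 [544.  254.6 137.2] [-1.7965e+02  1.2000e-01  9.2260e+01] F [ 0.2  0.5 -1. ] gap 51.0
[[0.0007, 0.0028, 0.0172], [-0.006, 0.002, -0.001]],
```

Emit:
{"op": "carry_out", "data": {
  "increments": [
    [[0.0005, 0.002, 0.01], [-0.004, 0.001, 0], 0.4],
    [[0, 0.0005, 0.012], [-0.002, 0.001, 0], 0.4],
    [[0, 0, 0.006], [0, 0, 0], 0.4],
    [[0, 0, 0], [0, 0, 0], 0.4],
    [[0, 0, 0], [0, 0, 0], 0.4]
  ]
}}

```text
time: 22.1
tool_pos: [547.2, 254.6, 104.7]
tcp_rot: [-179.9, 0.0, 92.2]
ft_force: [0.4, 0.5, 0.3]
finger_gap: 51.2
```

```bash
python3 plan.py 546.6 255.3 74 92.3 20
python3 - <<'E'
from h import *
s=snap('side')
im=s['image'][230:350,205:345].astype(float)
im=np.clip(im*2,0,255).astype(np.uint8)
cv2.imwrite('pics/s20.png',cv2.resize(im,None,fx=5,fy=5,interpolation=cv2.INTER_CUBIC))
t=snap('top')
cv2.imwrite('pics/t20.png',cv2.resize(np.clip(t['image'][150:260,165:285].astype(float)*1.5,0,255).astype(np.uint8),None,fx=5,fy=5,interpolation=cv2.INTER_CUBIC))
E
```

```text
t 22.1 [547.2 254.6 104.7] [-1.7991e+02  4.0000e-02  9.2200e+01] F [0.4 0.5 0.3] gap 51.2
[[0.0004, -0.0003, 0.0153], [-0.001, 0.0, -0.001]],
[[0.0004, -0.0002, 0.0154], [-0.0, 0.001, -0.001]],
```

View pics/s20.png

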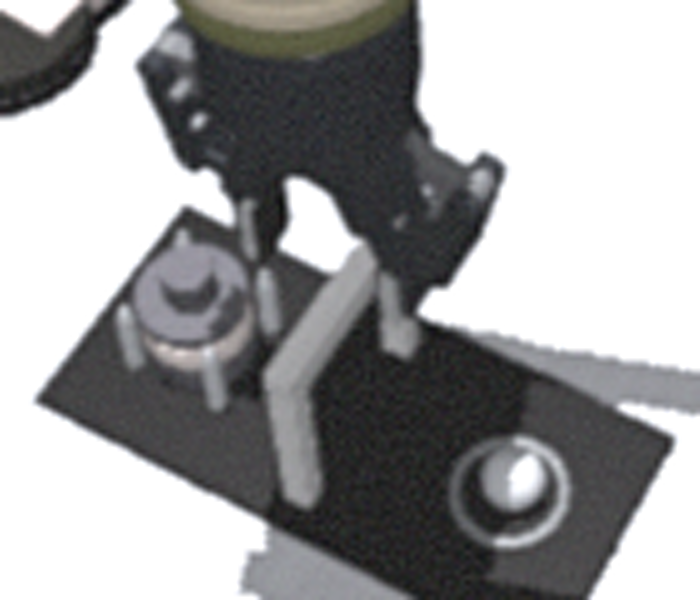

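View pics/t20.png

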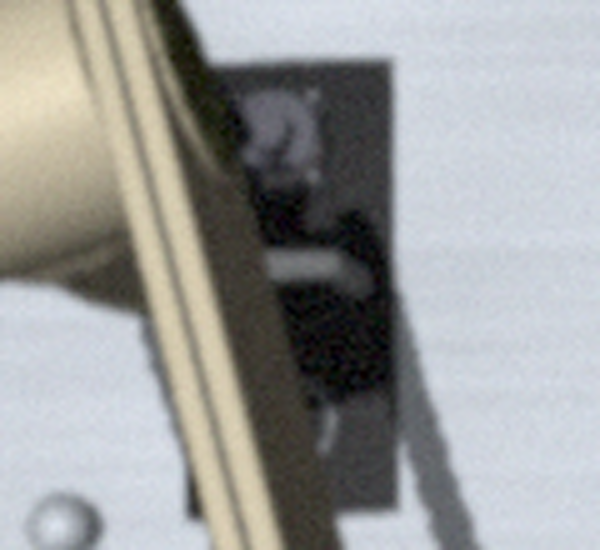

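Emit:
{"op": "carry_out", "data": {
  "increments": [
    [[0.0005, 0, 0.01], [0, 0, -0.001], 0.4],
    [[0.0003, 0, 0.01], [0, 0, 0], 0.4],
    [[0, 0, 0.007], [0, 0, 0], 0.4],
    [[0, 0, 0], [0, 0, 0], 0.4],
    [[0, 0, 0], [0, 0, 0], 0.4]
  ]
}}

```text
time: 22.7
tool_pos: [547.6, 255.7, 76.2]
tcp_rot: [180.0, 0.0, 92.3]
ft_force: [-0.5, 0.3, 1.0]
finger_gap: 51.4
```

```bash
python3 plan.py 546.6 255.3 72 92.3 20
python3 - <<'E'
from h import *
s=snap('side')
im=s['image'][230:350,205:345].astype(float)
im=np.clip(im*2,0,255).astype(np.uint8)
cv2.imwrite('pics/s21.png',cv2.resize(im,None,fx=5,fy=5,interpolation=cv2.INTER_CUBIC))
E
```

```text
t 22.7 [547.6 255.7  76.2] [1.800e+02 1.000e-02 9.228e+01] F [-0.5  0.3  1. ] gap 51.4
[[-0.0004, -0.001, 0.0042], [0.0, 0.0, -0.0]],
```

View pics/s21.png

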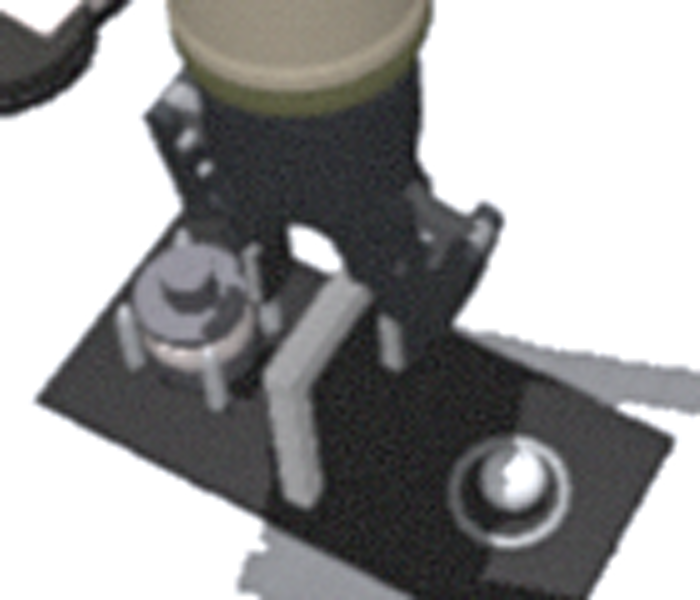

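Emit:
{"op": "carry_out", "data": {
  "increments": [
    [[0, -0.0005, 0.003], [0, 0, 0], 0.45],
    [[0, 0, 0], [0, 0, 0], 0.5],
    [[0, 0, 0], [0, 0, 0], 0.56],
    [[0, 0, 0], [0, 0, 0], 0.62],
    [[0, 0, 0], [0, 0, 0], 0.68],
    [[0, 0, 0], [0, 0, 0], 0.74],
    [[0, 0, 0], [0, 0, 0], 0.8],
    [[0, 0, 0], [0, 0, 0], 0.86],
    [[0, 0, 0], [0, 0, 0], 0.92],
    [[0, 0, 0], [0, 0, 0], 1],
    [[0, 0, 0], [0, 0, 0], 1],
    [[0, 0, 0], [0, 0, 0], 1]
  ],
  "newtons": 40
}}

```text
time: 23.95
tool_pos: [547.3, 256.0, 74.5]
tcp_rot: [179.9, -0.0, 92.3]
ft_force: [-0.8, -0.5, 2.1]
finger_gap: 11.0
```

Emit:
{"op": "carry_out", "data": {
  "increments": [
    [[0, 0, 0], [0, 0, 0], 1],
    [[0, 0, 0], [0, 0, 0], 1],
    [[0, 0, 0], [0, 0, 0], 1]
  ],
  "newtons": 60
}}

```text
time: 24.25
tool_pos: [547.3, 256.1, 74.5]
tcp_rot: [179.9, -0.0, 92.3]
ft_force: [-1.5, 0.0, 1.5]
finger_gap: 11.0
```

```bash
python3 - <<'E'
from h import *
s=snap('side')
im=s['image'][230:350,205:345].astype(float)
im=np.clip(im*2,0,255).astype(np.uint8)
cv2.imwrite('pics/s22.png',cv2.resize(im,None,fx=5,fy=5,interpolation=cv2.INTER_CUBIC))
print(r.sense())
E
```

```text
{'time': 24.3, 'joint_pos': array([2.02055672e+01, 1.52158750e+01, 9.33921969e+01, 5.55159888e-03,
       7.13325031e+01, 1.79191341e+01]), 'qd': array([-0.05026341, -0.10072211,  0.04173215, -0.03855127, -0.01944598,
       -0.01980492]), 'joint_efforts': array([-2.82448456e-01, -5.92896116e+01, -4.61091506e+01, -1.16267342e-01,
       -5.00642862e-01,  4.76523637e-03]), 'tool_pos': array([547.31820489, 256.02745205,  74.49522164]), 'tcp_rot': array([ 1.79945077e+02, -2.32896685e-02,  9.22846700e+01]), 'ft_force': array([-1.24420893, -0.10967213,  0.64662555]), 'wrist_torque': array([-0.03317603,  0.20947006,  0.00734246]), 'finger_gap': 10.838008093767925}
```

View pics/s22.png

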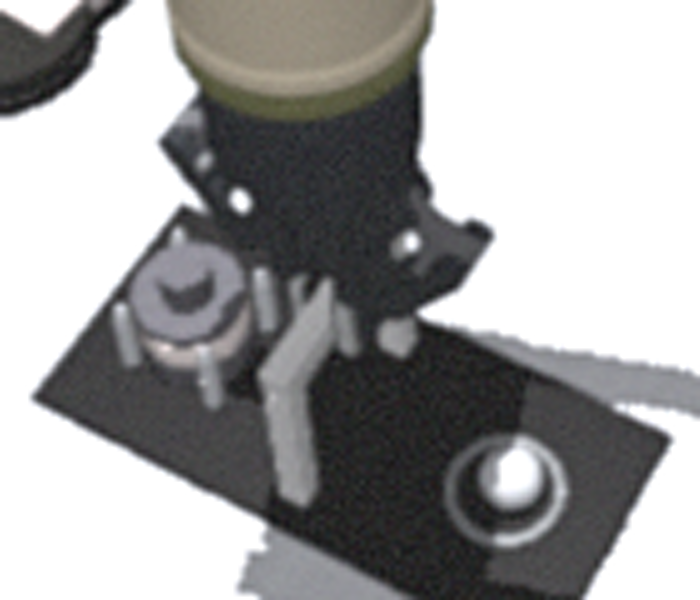

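Emit:
{"op": "carry_out", "data": {
  "increments": [
    [[0, 0, -0.002], [0, 0, 0], 1],
    [[0, 0, -0.004], [0, 0, 0], 1],
    [[0, 0, -0.006], [0, 0, 0], 1],
    [[0, 0, -0.006], [0, 0, 0], 1],
    [[0, 0, -0.004], [0, 0, 0], 1],
    [[0, 0, -0.002], [0, 0, 0], 1],
    [[0, 0, 0], [0, 0, 0], 1]
  ]
}}

```text
time: 25.0
tool_pos: [544.5, 254.8, 96.3]
tcp_rot: [-179.7, 0.1, 92.3]
ft_force: [0.1, 0.5, -7.6]
finger_gap: 10.8
```

```bash
python3 - <<'E'
from h import *
s=snap('side')
im=s['image'][220:350,195:345].astype(float)
im=np.clip(im*2,0,255).astype(np.uint8)
cv2.imwrite('pics/s23.png',cv2.resize(im,None,fx=5,fy=4.6,interpolation=cv2.INTER_CUBIC))
print(r.sense())
E
```

```text
{'time': 25.05, 'joint_pos': array([ 2.01921622e+01,  1.37694856e+01,  9.26653911e+01, -2.80214438e-03,
        7.39287918e+01,  1.79213473e+01]), 'qd': array([ 0.0610004 ,  0.28012715,  0.29448425,  0.00662558, -0.30486627,
       -0.02592656]), 'joint_efforts': array([ 7.71640625e-03, -6.32438850e+01, -5.00634742e+01, -4.67209623e-02,
        1.34824729e-02, -1.36175990e-03]), 'tool_pos': array([544.42242781, 254.75843448,  96.14581778]), 'tcp_rot': array([-1.79654803e+02,  1.14461428e-01,  9.22719440e+01]), 'ft_force': array([ 0.16281801, -0.03707244, -6.12013637]), 'wrist_torque': array([ 0.02919911,  0.11205255, -0.00251967]), 'finger_gap': 10.82258165234336}
```

View pics/s23.png

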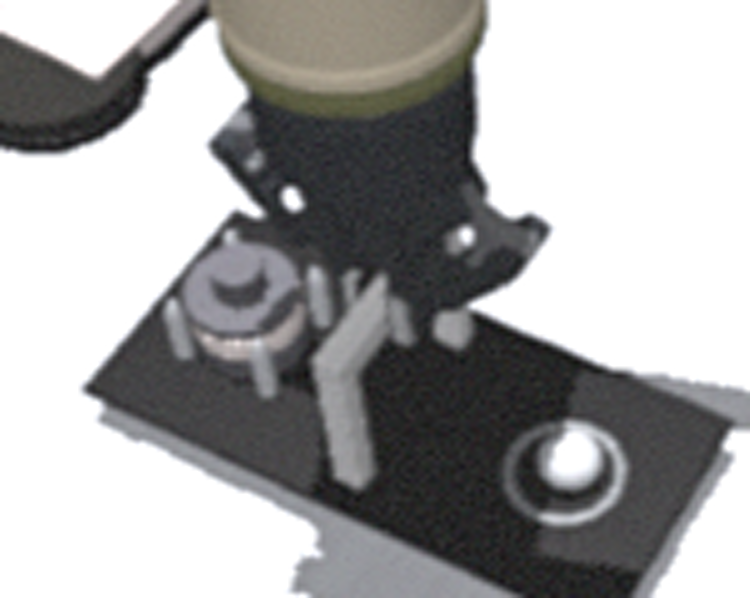

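Emit:
{"op": "carry_out", "data": {
  "increments": [
    [[0, 0, -0.004], [-0.002, 0, 0], 1],
    [[0, 0, -0.007], [-0.002, 0, 0], 1],
    [[0, 0, -0.01], [-0.001, 0, 0], 1],
    [[0, 0, -0.013], [0, 0, 0], 1],
    [[0, 0, -0.014], [0, 0, 0], 1],
    [[0, 0, -0.014], [0, 0, 0], 1],
    [[0, 0, -0.013], [0, 0, 0], 1],
    [[0, 0, -0.01], [0, 0, 0], 1],
    [[0, 0, -0.007], [0, 0, 0], 1],
    [[0, 0, -0.004], [0, 0, 0], 1],
    [[0, 0, 0], [0, 0, 0], 1],
    [[0, 0, 0], [0, 0, 0], 1]
  ]
}}

```text
time: 26.25
tool_pos: [545.1, 255.2, 202.7]
tcp_rot: [179.9, 0.1, 92.3]
ft_force: [-0.9, -0.5, -6.9]
finger_gap: 11.0
```

```bash
python3 plan.py 516 -225 205 92.3 18|head -4
python3 - <<'E'
from h import *
s=snap('side')
im=s['image'][180:350,180:360].astype(float)
im=np.clip(im*2,0,255).astype(np.uint8)
cv2.imwrite('pics/s24.png',cv2.resize(im,None,fx=3.5,fy=3.5,interpolation=cv2.INTER_CUBIC))
E
```

```text
t 26.25 [545.1 255.2 202.7] [1.7988e+02 7.0000e-02 9.2280e+01] F [-0.9 -0.5 -6.9] gap 11.0
[[-0.0177, -0.0018, -0.0001], [0.0, 0.0, -0.0]],
[[-0.0177, -0.0018, -0.0001], [0.0, 0.0, -0.0]],
[[-0.0177, -0.0018, -0.0001], [0.0, 0.0, -0.0]],
```

View pics/s24.png

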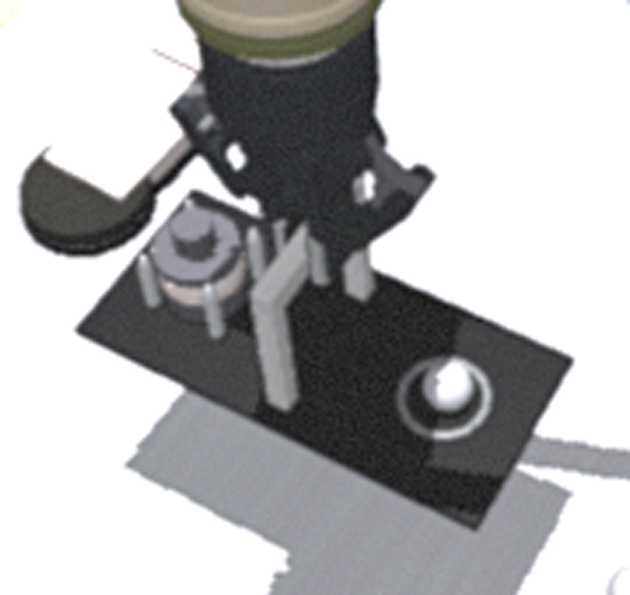

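Emit:
{"op": "carry_out", "data": {
  "increments": [
    [[-0.004, 0, 0], [0, 0, 0], 1],
    [[-0.008, -0.001, 0], [0, 0, 0], 1],
    [[-0.012, -0.001, 0], [0, 0, 0], 1],
    [[-0.015, -0.002, 0], [0, 0, 0], 1],
    [[-0.017, -0.002, 0], [0, 0, 0], 1],
    [[-0.018, -0.002, 0], [0, 0, 0], 1],
    [[-0.018, -0.002, 0], [0, 0, 0], 1],
    [[-0.018, -0.002, 0], [0, 0, 0], 1],
    [[-0.018, -0.002, 0], [0, 0, 0], 1],
    [[-0.018, -0.002, 0], [0, 0, 0], 1],
    [[-0.018, -0.002, 0], [0, 0, 0], 1],
    [[-0.018, -0.002, 0], [0, 0, 0], 1]
  ]
}}

```text
time: 27.5
tool_pos: [528.0, 53.7, 200.9]
tcp_rot: [-179.9, 0.3, 92.1]
ft_force: [0.4, -0.2, -6.8]
finger_gap: 11.0
```

```bash
python3 plan.py 516 -225 200 92.3 18|head -3
```

```text
t 27.5 [528.   53.7 200.9] [-179.92    0.29   92.1 ] F [ 0.4 -0.2 -6.8] gap 11.0
[[-0.0174, -0.0014, 0.0001], [-0.0, 0.0, -0.0]],
[[-0.0174, -0.0014, 0.0001], [-0.0, 0.0, -0.0]],
```

Emit:
{"op": "carry_out", "data": {
  "increments": [
    [[-0.017, -0.0014, 0], [0, 0, 0], 1],
    [[-0.018, -0.0014, 0], [0, 0, 0], 1],
    [[-0.018, -0.0014, 0], [0, 0, 0], 1],
    [[-0.018, -0.0014, 0], [0, 0, 0], 1],
    [[-0.018, -0.0014, 0], [0, 0, 0], 1],
    [[-0.018, -0.0014, 0], [0, 0, 0], 1],
    [[-0.018, -0.0014, 0], [0, 0, 0], 1],
    [[-0.018, -0.0014, 0], [0, 0, 0], 1],
    [[-0.016, -0.001, 0], [0, 0, 0], 1],
    [[-0.014, -0.001, 0], [0, 0, 0], 1],
    [[-0.012, -0.001, 0], [0, 0, 0], 1],
    [[-0.01, -0.001, 0], [0, 0, 0], 1]
  ]
}}

```text
time: 28.7
tool_pos: [509.8, -166.4, 204.3]
tcp_rot: [179.9, 0.6, 91.4]
ft_force: [-0.3, 0.3, -6.9]
finger_gap: 10.8
```

```bash
python3 plan.py 516 -225 200 92.3 10|head -3
python3 - <<'E'
from h import *
s=snap('side','s25.png')
E
```

```text
t 28.7 [ 509.8 -166.4  204.3] [179.93   0.6   91.38] F [-0.3  0.3 -6.9] gap 10.8
[[-0.0098, 0.0008, 0.0008], [0.0, 0.002, -0.003]],
[[-0.0098, 0.0008, 0.0008], [0.0, 0.002, -0.003]],
```

View pics/s25.png

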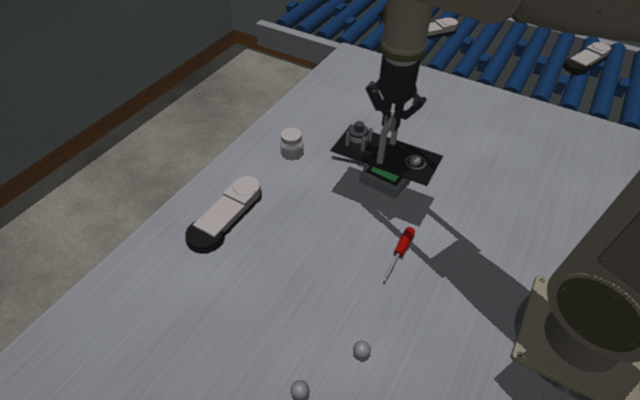

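Emit:
{"op": "carry_out", "data": {
  "increments": [
    [[-0.01, 0.001, 0], [0, 0.002, -0.003], 1],
    [[-0.01, 0.001, 0.001], [0, 0.002, -0.003], 1],
    [[-0.009, 0.001, 0.002], [0, 0.002, -0.003], 1],
    [[-0.007, 0.001, 0.002], [0, 0.002, -0.003], 1],
    [[-0.005, 0.001, 0.002], [0, 0.001, -0.001], 1],
    [[-0.003, 0, 0.002], [0, 0, 0], 1],
    [[-0.001, 0, 0.001], [0, 0, 0], 1],
    [[0, 0, 0], [0, 0, 0], 1],
    [[0, 0, 0], [0, 0, 0], 1]
  ]
}}

```text
time: 29.65
tool_pos: [516.6, -215.8, 192.8]
tcp_rot: [-180.0, 0.0, 92.2]
ft_force: [0.1, 0.3, -7.2]
finger_gap: 10.8
```

```bash
python3 plan.py 516 -225 191 92.3 6|head -6
python3 - <<'E'
from h import *
s=snap('side')
im=np.clip(s['image'][70:230,300:480].astype(float)*2,0,255).astype(np.uint8)
cv2.imwrite('pics/s26.png',cv2.resize(im,None,fx=3.7,fy=3.7,interpolation=cv2.INTER_CUBIC))
E
```

```text
t 29.65 [ 516.6 -215.8  192.8] [-1.7998e+02  2.0000e-02  9.2230e+01] F [ 0.1  0.3 -7.2] gap 10.8
[[-0.0046, -0.0005, 0.0009], [-0.0, 0.0, -0.001]],
[[-0.0046, -0.0005, 0.0009], [-0.0, 0.0, -0.0]],
```

View pics/s26.png

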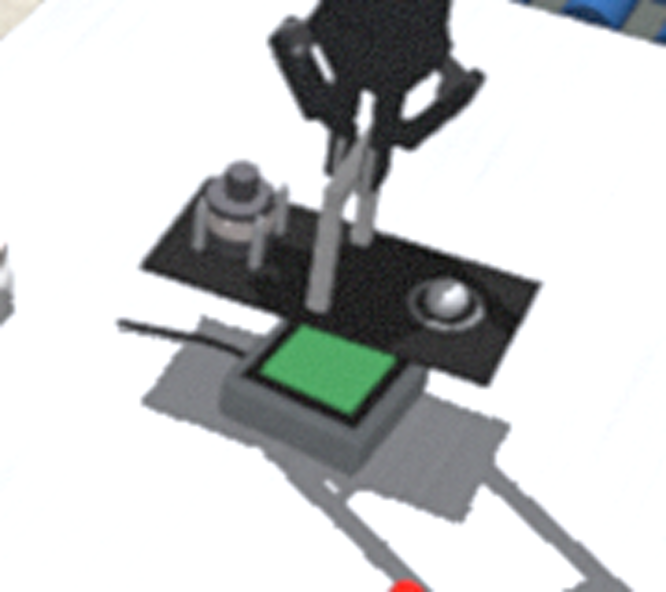

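Emit:
{"op": "carry_out", "data": {
  "increments": [
    [[-0.003, 0, 0], [0, 0, 0], 1],
    [[-0.003, 0, 0.001], [0, 0, 0], 1],
    [[-0.002, 0, 0], [0, 0, 0], 1],
    [[0, 0, 0], [0, 0, 0], 1],
    [[0, 0, 0], [0, 0, 0], 1],
    [[0, 0, 0], [0, 0, 0], 1],
    [[0, 0, 0], [0, 0, 0], 1],
    [[0, 0, 0], [0, 0, 0], 1]
  ]
}}

```text
time: 30.5
tool_pos: [517.2, -224.0, 192.3]
tcp_rot: [180.0, 0.0, 92.3]
ft_force: [0.2, -0.1, -7.1]
finger_gap: 10.9
```

```bash
python3 - <<'E'
from h import *
st=r.sense();print(st['tool_pos'],st['tcp_rot'],st['qd'].round(2),st['ft_force'])
s=snap('side')
im=np.clip(s['image'][70:230,300:480].astype(float)*2,0,255).astype(np.uint8)
cv2.imwrite('pics/s27.png',cv2.resize(im,None,fx=3.7,fy=3.7,interpolation=cv2.INTER_CUBIC))
t=snap('top')
cv2.imwrite('pics/t27.png',cv2.resize(t['image'][140:270,330:490],None,fx=4,fy=4,interpolation=cv2.INTER_CUBIC))
E
```

```text
[ 517.2188398  -223.95830414  192.25767207] [1.79969713e+02 3.80569271e-02 9.22786827e+01] [ 0.03 -0.01  0.01  0.03  0.04  0.07] [ 0.24812006 -0.10407119 -7.12476268]
```

View pics/s27.png

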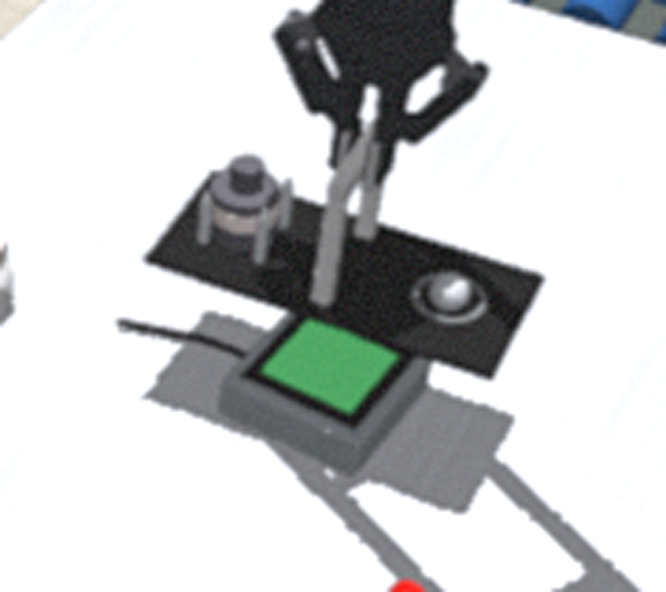

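View pics/t27.png

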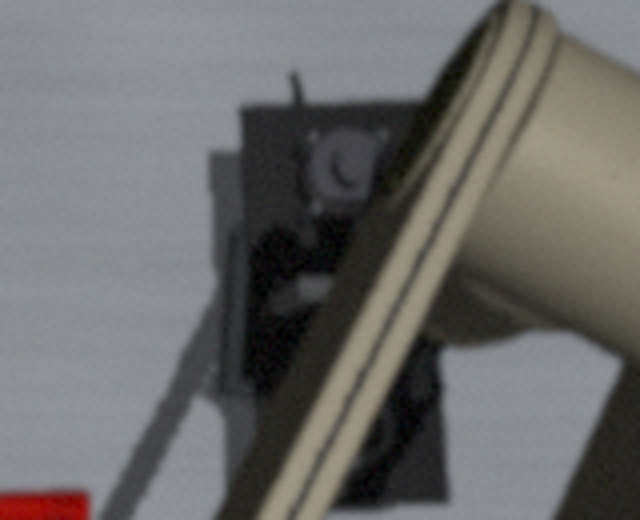

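```bash
python3 -c "
from bench import r
print(r.hand_in()); print(r.sense()['tool_pos'])"
```

```text
the job is handed in; nothing more can be done
None
the job is handed in; nothing more can be done
```

The spare ball unit is made up and the job is handed in, with the gripper still holding the tray above the code reader. Hand-in gave no verdict.

- **Stacking:** I set the spacer ring on the housing, then the top disc on the ring. Both were let go between the posts, and the pictures after each release show them sitting flat.
- **Carry:** I gripped the handle at 60 N rather than 40 N for margin, lifted in gentle steps and carried the tray across. The ball was in its pocket in every picture along the way.
- **Final position:** The last check had the TCP at (517, −224, 192) mm. The glass centre measured about (516, −225), so the handle is roughly 1–2 mm off in plan. The tray underside works out at about 82 mm above the glass.
- **Final state:** The gripper was within 0.1° of vertical, the arm was at rest, and the load read about 7 N. The side picture shows the stack intact and the ball in its pocket.
- **Time and bystanders:** The run took about 30.6 s of the 70 s allowed. The jar, sole and screwdriver looked unmoved in the pictures, though I did not measure them again.

Two readings disagreed:

- **Cameras:** They differed by about 3 mm in plan, so I averaged them and corrected from the held parts.
- **Finger gap:** It read 1–2 mm below the parts' true widths.

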